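Blank off the suction neck of the degassing unit

ROBOT

A 6-joint arm with a two-finger parallel gripper is mounted at the origin on the work surface. World frame = base frame: x ahead of the robot, y to its left, z up, the work surface at z = 0. Lengths are in m, angles in degrees, forces in N, time in s.
With the tool pointing down it reaches from about 0.375 to 0.9 m from the base axis. Payload 3.1 kg.
Tool frame: the origin (TCP) lies at the centre of the arm's flange, where the gripper is bolted on; the fingertips stand 182 mm ahead of it and the grasp point (between the pads) lies 164 mm ahead of it; x points along the fingers, z is the direction in which the jaws open and shut, and the axes are right-handed (so a half turn about x gives the same grasp; the last joint's range is limited). The gripper opens to 87 mm and grips with 3 to 60 N. Pads are 19 mm wide; open, the fingers measure 117 mm over their backs; the gripper's body (75 mm by 190 mm) begins 51 mm behind the grasp point.
Start: joints at [-80.185, 30.224, 82.088, -0, 67.689, -10.227], TCP at [0.214, -0.587, 0.405] pointing down, gripper open.
Joint ranges: [-176.69, 176.69], [-43.24, 126.21], [12.49, 139.97], [-82, 262], [0, 151.66], [-163.58, 163.58]. Speed limits (degrees/s): [159.86, 159.86, 180, 180, 180, 180].

INTERFACE

Orientations are given as a 3x3 rotation matrix whose columns are the frame's x, y, z axes.
In Python, from rig import bot gives the robot as it stands.
- The arm moves only by the shell command python3 -m crank 'ROWS' [OPENING]. ROWS is JSON, a list of rows, each an object with "offset": the shift along the tool's x, y, z in m, a list of three; "spin": the turn about the tool's x in rad. A call has 1 to 12 rows; each row shifts and turns the commanded pose from where the row before left it, along the tool's axes as they then stand; what a row does not reach is not made up. A row lasts 1/10 s, in which the tool goes at most 50 mm and 8.59 degrees, less where a joint would pass 70% of its speed; a pose out of reach is approached as far as the arm can. A call is refused whole if a number of a shift passes 0.05 or a number of a turn 0.15, either way. A call with a gripper value outside its range is refused whole. OPENING is the finger opening in m, from 0 to 0.087, set as the call begins (- or left out, the last holds). The fingers move at their own pace and stop on an object; the grip force is fixed at half the most. Time passes only in rows, so rows that do not move let the fingers close. It gives the time, the measured TCP pose, the force and the opening at its end, in the units of the state.
- bot.read_state(): the state, without advancing time (a new reading comes with each control period).
- bot.capture(name): name is "scene" or "top" or "wrist"; returns a dict with "pixels" (480x640x3 uint8, blue, green, red), "depth" (480x640 float32, m along the optical axis (not along the pixel's ray), 0 where there is no reading), "K" (3x3 intrinsics, pixels), "world_to_cam" (4x4, takes a point from world to camera coordinates). Camera axes: x right, y up, looking along -z (the intrinsics and any distortion apply to the point x, -y, -z); pixel columns grow to the right and rows downward; lengths in m; the calibration is good to about 2 mm. A picture is of the moment at which its call begins.
- bot.hand_in(): hands the job in, once; it reports no verdict.
Trained networks look in a picture, given as the dict that the camera call returned (one of the last four; its "shot" number tells which), for a name from the list of things; names that differ only in an ending like _2 or _b are one class to them, and where a whole thing is asked for, a point or a joint stands for the part that bears it (a point fixed in the world has none). Each returns a list of dicts, best first, with "p" (0 to 1); they miss things now and then, are a little off and sometimes report something else, mostly with a low value. They report only what shows in the picture. A call takes as long as a camera call. They do not tell look-alikes from the thing itself.
- bot.regions_of(label, picture): "region" (480x640 bool, what is visible of it) and "extent" ([centre column, centre row, width, height] in pixels, round what is visible of it).
The state is a dict: "time_s": time; "joint_positions": joint angles; "qvel": joint speeds; "tau": joint torques, N m; "position": TCP position; "tcp_rot": TCP orientation; "force": force on the tool from outside, world axes, zero at the start; "moment": the same for the moment, N m; "opening": opening from 0.0 (shut) to 1.0 (fully open).
Only numpy, scipy, OpenCV 4.12 (cv2) and the standard library are available. Lean on these libraries where they do the work, as an engineer would, in place of code of your own. Each camera call takes 0.05 s, during which the arm holds its last target.

TASK

Blank off the suction neck on the degassing unit's sloping deck for its leak test: swing the flat dust cover sideways on its pivot screw, well clear of the neck (about a quarter turn), then set the bar-handled cap squarely on the neck with its bar in line with the slope. So as not to cross the thread, first turn the cap backward (anticlockwise, looking down on it) until it drops, then forward (clockwise) until it is fully home against the stop. Let go of the cap, and leave the jar, the weight and the cup standing where they are.

Things in the scene. Friction and masses are not known exactly. Their poses are not given: they have to be found in the camera images.
- neck: threaded steel neck, 54 mm across (66 over the thread), 45 mm tall, square on a grey deck that slopes 30 degrees down towards the robot. Origin: centre of its foot on the deck. z: along the neck's axis, out of the deck; x: straight up the slope; y: level. BAR ANGLE below means the angle of the cap's bar from this x, anticlockwise positive from above; rim heights are above the deck along z
- neck_top (a point): centre of the neck's top end, 45 mm above the deck. Set on at a bar angle of -20 to +38 degrees, the cap rests on the thread's crest: rim height 30 mm at 0, plus 0.07 mm per degree. From about 44 to 67 is a gap where it drops some 11 mm, to rim height 21; a stop ends backward turning at about 67. It may need a light push along the axis, or a loosened grip, to drop
- cap_mark (a point): point at the +x end of the bar, 35 mm from the cap's axis, level with cap_center. Once dropped, the cap turns forward (clockwise) under the thread, sinking 0.07 mm per degree, to the end stop at a bar angle of about -25 degrees, rim height about 16 mm (play 2 mm in height and sideways). Turned forward before it has dropped, it jams on the crest against the same stop
- cover (a joint): flat steel dust cover, a 5 mm plate with a 72 mm disc, on one pivot screw; 0 rad is squarely over the neck; it grows to 1.75 (its stop) as the cover swings downhill, clockwise looking down on the deck. It stays where it is left (about 2 N at the knob moves it). Above about 1.0 rad it is clear of the cap
- cover_knob (a point): point on the axis of the round black knob (18 mm across, 42 mm tall) standing up at the disc's centre, 24 mm above the plate and 18 mm below the knob's end; the knob stands parallel to the neck's axis, 85 mm from the pivot screw
- cover_pivot (a point): pivot screw's axis at the underside of the cover, 46 mm above the deck and 85 mm to the +y side of the neck's axis (neck frame); the axis is parallel to the neck's z
- cap_center (a point): centre, half-way up, of the aluminium cap standing on the table: 79 mm across, 72 mm tall, 0.28 kg. Lower 36 mm: round skirt, open below, 70 mm inside. Upper 36 mm (from this point up): upright bar 74 mm long along the cap's x, 16 mm thick, centred. z: the cap's axis, up. Two inner lugs at the lower rim, under the bar's ends: half a turn makes no difference. The rim is 36 mm below this point
- jar: bystander: closed white jar, 72 mm across, 85 mm tall; origin at its underside
- weight: bystander: round steel weight, 68 mm across, 74 mm tall with a round knob on top; origin at its underside
- cup: bystander: empty white mixing cup, 76 mm across, 100 mm tall; origin at its underside
Things that resemble listed ones, but are neither listed nor needed, are in the scene too. Leave any pink look-alike of the part that bears cap_mark alone.

How it is judged (in metres and radians):
On the way, in this order (a step that is already met when the one before it is completed fails the run):
1. the dust cover is swung clear of the neck (more than 1.0 rad) (value of joint cover above 1 rad), for 0.2 s.
2. the cap sits squarely on the crest of the neck's thread, its bar within about 34 degrees of the slope line, not yet dropped (z of cap_center in the frame of neck between 0.0625 and 0.0705 m and x of cap_center in the frame of neck between -0.007 and 0.007 m and y of cap_center in the frame of neck between -0.007 and 0.007 m and angle between the x axis of cap_center and the x axis of neck, either way round below 0.6 rad and angle between the z axis of cap_center and the z axis of neck, either way round below 0.2 rad), for 0.1 s.
3. turned backward, the cap has dropped into the gap of the thread (bar more than 25 degrees anticlockwise of the slope line) (z of cap_center in the frame of neck below 0.0605 m and ((x of cap_mark in the frame of neck above 0.006 m and y of cap_mark in the frame of neck above 0.0148 m) or (x of cap_mark in the frame of neck below -0.006 m and y of cap_mark in the frame of neck below -0.0148 m))), for 0.1 s.
At the end, for the whole second after the job is handed in: The cover is still clear of the neck (over 1.0 rad); the cap is on the neck, coaxial (within 7 mm and 0.15 rad), its rim no more than 18.5 mm above the deck, its bar at least 14 degrees clockwise of the slope line (the end stop is at 25), released and at rest (value of joint cover above 1 rad and z of cap_center in the frame of neck between 0.048 and 0.0545 m and x of cap_center in the frame of neck between -0.007 and 0.007 m and y of cap_center in the frame of neck between -0.007 and 0.007 m and angle between the z axis of cap_center and the z axis of neck, either way round below 0.15 rad and ((x of cap_mark in the frame of neck above 0.02 m and y of cap_mark in the frame of neck below -0.0085 m) or (x of cap_mark in the frame of neck below -0.02 m and y of cap_mark in the frame of neck above 0.0085 m)) and linear speed of cap below 0.02 m/s); the robot touches nothing.
It fails at once if the jar, the weight or the cup was pushed away or knocked over (distance of any of jar, weight, cup from where it was at the start of the episode above 0.05 m or angle between any of jar, weight, cup's own z axis and vertical above 0.5 rad).
It also fails if it takes over 64 s, if anything falls off the work surface, if the arm or the gripper's body presses on something with over 40 N, if the wrist force passes 120 N, or if a joint passes its speed limit or range.

## Working session

There is one attempt and no reset: what is moved stays moved. The work goes in short steps, Python scripts to look and compute and a shell command to move; the robot and the scene stay as the last step left them, time stands still between calls to the robot, and variables do not carry over. Pictures are saved under pics/ and viewed, and the job is handed in when it is done.

```bash
ls; mkdir -p pics; python3 - <<'E'
from rig import bot
import cv2,numpy as np
s=bot.read_state()
for k,v in s.items(): print(k,np.round(v,4).tolist())
for n in ["scene","top","wrist"]:
    p=bot.capture(n)
    cv2.imwrite(f"pics/{n}0.png",p["pixels"])
    print(n,p["K"].tolist(),np.round(p["world_to_cam"],4).tolist(),p.keys())
    for l in ["cap_center","cover","neck"]:
        r=bot.regions_of(l,p)
        print(l,[(round(d["p"],2),np.round(d["extent"]).tolist()) for d in r])
    np.savez(f"{n}0.npz",**{k:p[k] for k in("pixels","depth","K","world_to_cam")})
E
```

```text
pics
time_s 0.0
joint_positions [-80.1849, 30.2788, 82.1571, 0.0015, 67.6892, -10.2279]
qvel [-0.0541, 0.0397, 0.0233, -0.0441, -0.0259, 0.008]
tau [-0.0005, -44.0039, -17.6591, 0.0633, 0.0582, -0.0002]
position [0.2142, -0.5868, 0.4038]
tcp_rot [[-0.0003, 0.9394, 0.3427], [0.0022, 0.3427, -0.9394], [-1.0, 0.0004, -0.0021]]
force [0.8554, -0.5755, -0.6055]
moment [0.0324, 0.0135, -0.0574]
opening 1.0011
scene [[502.66650295701237, 0.0, 323.0217417788674], [0.0, 502.66650295701237, 244.780541953713], [0.0, 0.0, 1.0]] [[-0.0885, 0.9961, -0.0025, 0.0587], [-0.608, -0.052, 0.7922, 0.2287], [0.789, 0.0717, 0.6103, -1.5378], [0.0, 0.0, 0.0, 1.0]] dict_keys(['pixels', 'depth', 'K', 'world_to_cam', 'shot'])
cap_center [(0.79, [216.0, 304.0, 45.0, 52.0]), (0.68, [271.0, 334.0, 44.0, 46.0]), (0.23, [168.0, 258.0, 39.0, 47.0])]
cover [(0.7, [408.0, 240.0, 71.0, 32.0])]
neck [(0.82, [406.0, 252.0, 74.0, 54.0])]
top [[539.1663193918237, 0.0, 321.184841366443], [0.0, 539.1663193918237, 244.2521089485686], [0.0, 0.0, 1.0]] [[0.0032, -1.0, 0.0015, 0.02], [0.9982, 0.0033, 0.0605, -0.5757], [-0.0605, 0.0013, 0.9982, -1.1866], [0.0, 0.0, 0.0, 1.0]] dict_keys(['pixels', 'depth', 'K', 'world_to_cam', 'shot'])
cap_center [(0.88, [482.0, 217.0, 36.0, 35.0]), (0.77, [375.0, 189.0, 36.0, 36.0]), (0.27, [499.0, 273.0, 37.0, 35.0])]
cover [(0.89, [253.0, 242.0, 73.0, 34.0])]
neck [(0.75, [255.0, 233.0, 71.0, 53.0])]
wrist [[332.07331245162385, 0.0, 321.40561151706635], [0.0, 332.07331245162385, 234.718876675114], [0.0, 0.0, 1.0]] [[0.3424, -0.9396, 0.0006, -0.6259], [0.9035, 0.3291, -0.2747, 0.0329], [0.2579, 0.0946, 0.9615, -0.389], [0.0, 0.0, 0.0, 1.0]] dict_keys(['pixels', 'depth', 'K', 'world_to_cam', 'shot'])
cap_center []
cover []
neck []
```

View pics/scene0.png

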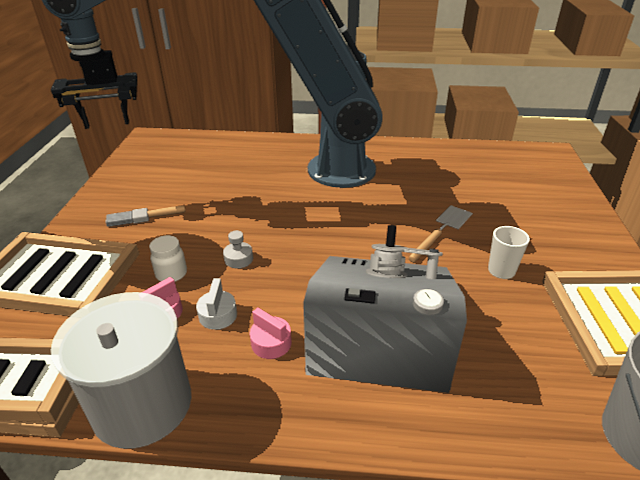

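View pics/top0.png

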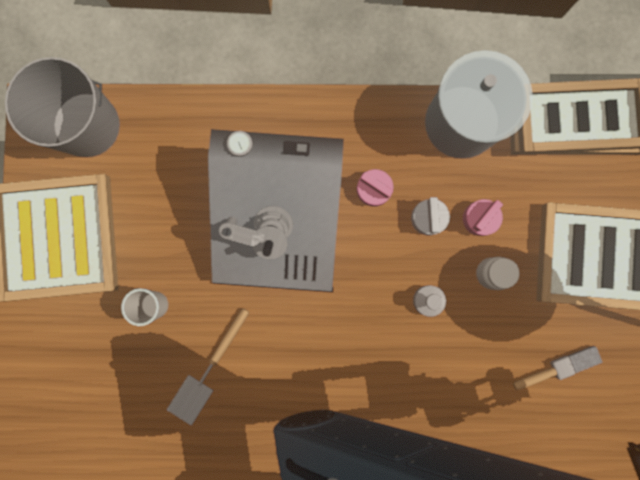

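```bash
python3 - <<'E'
import cv2,numpy as np
d=np.load("top0.npz");p=d["pixels"]
a=cv2.resize(p[170:300,200:330],None,fx=4.5,fy=4.5,interpolation=cv2.INTER_CUBIC)
b=cv2.resize(p[160:300,340:530],None,fx=4,fy=4,interpolation=cv2.INTER_CUBIC)
cv2.imwrite("pics/cropneck.png",a);cv2.imwrite("pics/cropcaps.png",b)
E
```

```text
(no output)
```

View pics/cropneck.png

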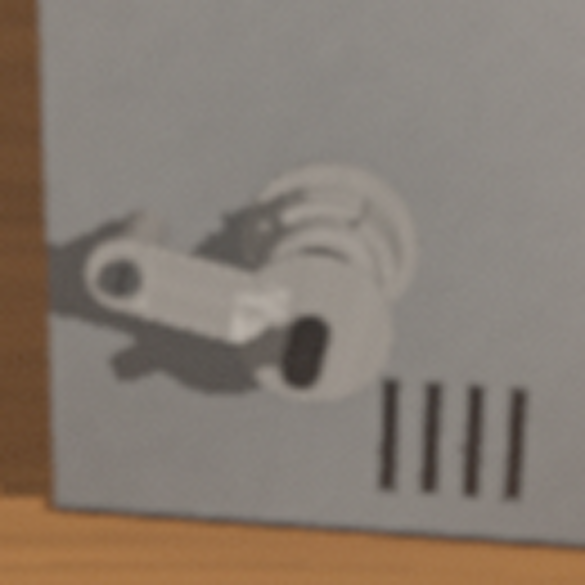

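View pics/cropcaps.png

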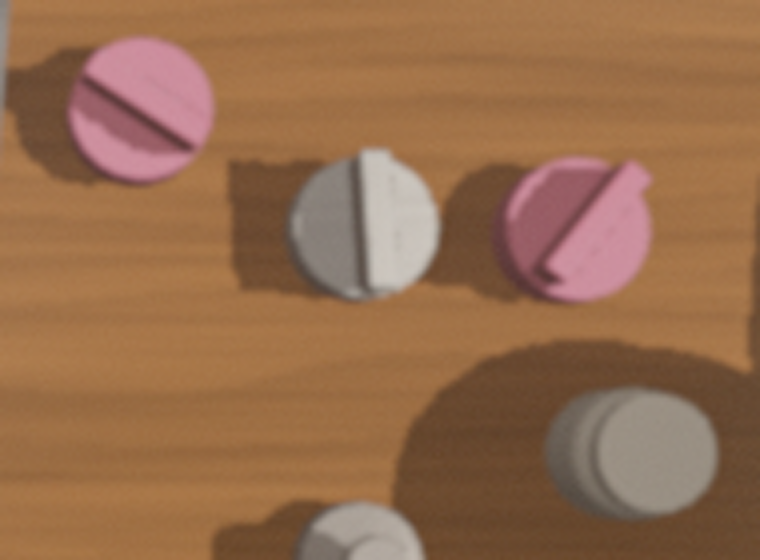

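The aluminium cap is the grey one at scene (216,304) / top (431,217). The other two caps, at top (375,187) and (484,217), are the pink look-alikes. The crops confirm this. The neck unit is at top (255,240), with the cover's pivot at about (228,232) and its black knob at about (267,247). Next I'll measure.

```bash
cat > h.py <<'E'
import numpy as np,cv2
def load(n): return dict(np.load(n))
def cloud(d):
    K=d["K"];z=d["depth"].astype(float);v,u=np.mgrid[0:480,0:640]
    P=np.stack([(u-K[0,2])/K[0,0]*z,-(v-K[1,2])/K[1,1]*z,-z,np.ones_like(z)],-1)
    W=P@np.linalg.inv(d["world_to_cam"]).T
    W=W[...,:3]; W[z<=0]=np.nan; return W
def proj(d,p):
    p=np.atleast_2d(p);c=np.c_[p,np.ones(len(p))]@d["world_to_cam"].T
    return np.c_[d["K"][0,2]+d["K"][0,0]*c[:,0]/-c[:,2], d["K"][1,2]-d["K"][1,1]*c[:,1]/-c[:,2]]
def plane(P):
    P=P[np.isfinite(P).all(1)]
    for _ in range(6):
        c=P.mean(0);n=np.linalg.svd(P-c,full_matrices=False)[2][2]; n*=np.sign(n[2]); e=(P-c)@n
        k=abs(e)<max(2*np.median(abs(e)),.0015); P=P[k]
    return c,n,e.std(),len(P)
E
python3 - <<'E'
from h import *
T=load("top0.npz");S=load("scene0.npz");WT=cloud(T);WS=cloud(S)
print("table",np.nanmedian(WT[330:340,100:180,2]),np.nanmedian(WS[200:215,180:260,2]))
# deck plane: top pixels
m=np.zeros((480,640),bool); m[170:195,220:325]=1; m[200:245,300:325]=1; m[262:282,220:275]=1
c,n,s,k=plane(WT[m]);print("deck top",c,n,s,k,np.degrees(np.arccos(n[2])))
print("edges", [WT[r,q].round(4).tolist() for r,q in((160,270),(170,270),(280,250),(200,214),(200,330))])
# scene deck is facing away? 
print("cap bar/skirt:")
for r in range(196,240,4): print(r,[int(1000*x) if np.isfinite(x) else -1 for x in WT[r,410:454:4,2]])
h=(WT-c)@n
for r in range(200,262,3): print(r,[int(1000*x) if np.isfinite(x) else -1 for x in h[r,212:300:4]])
E
```

```text
table -0.00038717509454411214 0.0016783128337612419
deck top [0.63326876 0.1149256  0.13114165] [-0.49901166  0.03510036  0.86588413] 0.0008192231543035665 2788 30.016184979661436
edges [[0.7282, 0.1216, 0.1879], [0.7113, 0.1227, 0.1748], [0.4956, 0.1758, 0.049], [0.6567, 0.2381, 0.1405], [0.6569, 0.0046, 0.1448]]
cap bar/skirt:
196 [-1, -1, -1, -5, 0, 6, -1, 1, 3, 0, 0]
200 [4, 0, 0, 1, 33, 70, 73, 2, 0, 2, 4]
204 [2, -1, 2, 34, 33, 66, 73, 37, 33, 1, 2]
208 [0, 3, 33, 33, 32, 62, 73, 37, 36, 34, 1]
212 [0, 37, 36, 33, 33, 60, 70, 68, 34, 36, 1]
216 [-1, 34, 36, 37, 34, 58, 74, 70, 35, 36, -2]
220 [-5, 39, 35, 34, 37, 54, 70, 72, 37, 38, 0]
224 [1, 22, 29, 39, 34, 53, 70, 69, 36, 38, -3]
228 [0, 0, 32, 36, 34, 49, 74, 74, 35, -1, 3]
232 [-4, -2, 1, 25, 37, 48, 62, 35, 3, -1, 4]
236 [1, 3, 0, -1, 3, -1, 2, -3, 0, 2, -1]
200 [0, 3, 3, 0, 0, -1, 0, 0, 0, 1, -2, -2, 0, 1, 0, -3, 1, -3, -1, 0, 0, 2]
203 [0, -2, -1, 3, 0, 0, 1, 0, 1, -1, 1, 1, 0, 1, 0, 0, 1, 0, 1, 0, 0, -1]
206 [-4, 1, -2, -4, 0, 0, -1, 1, -1, 2, 0, 0, 0, 0, 1, 2, 1, 2, 3, -1, 1, -1]
209 [-2, -1, -1, 1, 4, 2, 3, 0, 2, 0, 
[... 772 characters left out ...]
 49, 50, 49, 51, 48, 1, -3, 0]
239 [5, 2, -1, 2, 50, 50, 50, 50, 51, 52, 52, 52, 53, 52, 49, 54, 49, 49, 52, -2, -2, 2]
242 [1, 3, -3, 0, 0, -1, 0, 48, 50, 48, 49, 52, 49, 49, 61, 57, 50, 50, 52, 0, 0, 2]
245 [-2, 2, 4, 0, 0, -2, 3, 0, -2, 1, 44, 51, 50, 67, 77, 65, 52, 53, 51, 1, -1, 0]
248 [-1, -1, -1, -3, -1, -1, 0, 1, -2, -2, 2, 51, 48, 88, 89, 71, 51, 50, 51, -1, 2, 0]
251 [0, -1, 0, 1, 1, 1, -1, 2, 0, 2, -4, 53, 53, 92, 92, 51, 50, 51, 51, 0, -2, 0]
254 [-1, 0, -1, 1, -1, 1, 2, 3, 1, 0, 1, 0, 50, 90, 91, 52, 50, 51, -1, 2, 0, 1]
257 [0, 1, -1, 0, -1, 0, 0, 0, 0, 0, -1, 0, -2, 49, 49, 49, 53, -1, 0, 0, 0, -1]
260 [-1, 0, 1, -1, 0, 3, 0, 0, -2, -2, -2, -4, 4, 0, -2, 2, 0, 1, 0, 1, -3, 2]
```

```bash
cat >> h.py <<'E'
def deckframe(n):
    x=np.array([0,0,1.])-n[2]*n; x/=np.linalg.norm(x); return np.c_[x,np.cross(n,x),n]
E
python3 - <<'E'
from h import *
from scipy.optimize import minimize,least_squares
T=load("top0.npz");S=load("scene0.npz");WT=cloud(T);WS=cloud(S)
m=np.zeros((480,640),bool); m[170:195,220:325]=1; m[200:245,300:325]=1; m[262:282,220:275]=1
c,n,s,k=plane(WT[m]);R=deckframe(n);print(R)
for nm,W,box in(("top",WT,(195,265,205,300)),("scene",WS,(222,285,350,460))):
    P=W[box[0]:box[1],box[2]:box[3]].reshape(-1,3);P=P[np.isfinite(P).all(1)]
    L=(P-c)@R
    cov=L[(L[:,2]>.046)&(L[:,2]<.0565)&(abs(L[:,0])<.15)]
    kn=L[(L[:,2]>.060)&(L[:,2]<.1)&(abs(L[:,0])<.15)]
    print(nm,len(cov),cov.min(0),cov.max(0),"knob",len(kn),np.median(kn,0),kn.max(0),kn.min(0))
    fl=L[(L[:,2]>.026)&(L[:,2]<.044)]
    print("mid",len(fl),fl.min(0),fl.max(0))
    img=np.zeros((300,300),np.uint8)
    np.save(nm+"_cov.npy",cov);np.save(nm+"_L.npy",L)
    # image of local map: 1mm/px*2
    M=np.zeros((400,400,3),np.uint8)
    for q in L[np.argsort(L[:,2])]:
        a=int(200-q[0]*2000+0);b=int(200-(q[1]-0.08)*2000)
        if 0<=a<400 and 0<=b<400: cv2.circle(M,(b,a),2,(int(np.clip(q[2]*2500,20,255)),int(np.clip((q[2]-.046)*20000,0,255)),100),-1)
    cv2.imwrite(f"pics/map_{nm}.png",M)
E
```

```text
[[ 0.86374999  0.07016639 -0.49901166]
 [-0.06075597  0.9975353   0.03510036]
 [ 0.50024462  0.          0.86588413]]
top 1315 [-0.08041772 -0.02967226  0.0460609 ] [-0.00062599  0.10546687  0.05647795] knob 128 [-0.03982681  0.00493057  0.08937227] [-0.02719914  0.08934663  0.09703957] [-0.05337772 -0.00279678  0.06000428]
mid 289 [-0.03270292 -0.02943608  0.02604847] [0.00838581 0.09367773 0.04398877]
scene 404 [-0.07144884 -0.0305339   0.0460393 ] [0.00162557 0.10289985 0.05617779] knob 162 [-0.03652491  0.00489061  0.07716307] [-0.03107528  0.0133575   0.09388827] [-0.044162   -0.00391247  0.06017506]
mid 1289 [-0.33874345 -0.09856807  0.02600015] [0.01068763 0.17382114 0.04399072]
```

View pics/map_top.png

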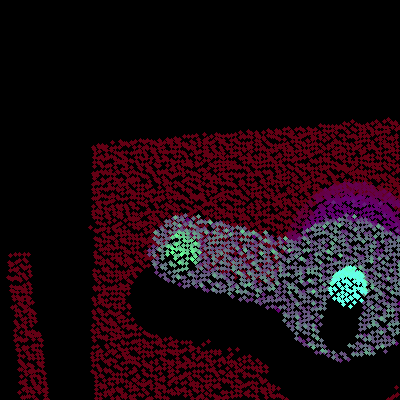

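View pics/map_scene.png

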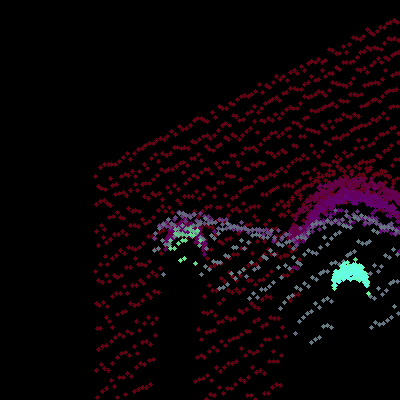

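```bash
python3 - <<'E'
from h import *
from scipy.optimize import least_squares
for nm in("top","scene"):
    L=np.load(nm+"_L.npy")
    k=L[(L[:,2]>.086)&(L[:,2]<.1)&(L[:,1]<.05)]; print(nm,"knob end",k[:,:2].mean(0),(k[:,:2].max(0)+k[:,:2].min(0))/2,len(k))
    k=L[(L[:,2]>.060)&(L[:,2]<.1)&(L[:,1]<.05)]
    f=least_squares(lambda p:np.hypot(k[:,0]-p[0],k[:,1]-p[1])-.009,[-.045,.005],loss="soft_l1",f_scale=.001);print("knob side fit",f.x)
    s=L[(L[:,2]>.0545)&(L[:,2]<.062)&(L[:,1]>.07)&(L[:,0]>-.1)&(L[:,0]<.0)]; print("screw",s[:,:2].mean(0) if len(s) else 0,len(s))
    # neck thread outer: highest x at each y for h 20..44
    m=L[(L[:,2]>.008)&(L[:,2]<.044)&(L[:,0]>-.04)&(L[:,0]<.04)&(L[:,1]<.05)&(L[:,1]>-.05)]
    for rr,zz in((.033,(.022,.038)),(.027,(.040,.044))):
        q=m[(m[:,2]>zz[0])&(m[:,2]<zz[1])]
        f=least_squares(lambda p:np.hypot(q[:,0]-p[0],q[:,1]-p[1])-rr,[-.025,.00],loss="soft_l1",f_scale=.001)
        f2=least_squares(lambda p:np.hypot(q[:,0]-p[0],q[:,1]-p[1])-p[2],[-.025,.00,rr],loss="soft_l1",f_scale=.001)
        print("neck",zz,len(q),f.x,f2.x)
L=np.load("top_cov.npy")
# disc outline: boundary points
d=L[(L[:,1]<.05)]
from scipy.spatial import ConvexHull
hl=d[ConvexHull(d[:,:2]).vertices]; hl=hl[hl[:,1]<.03]
f=least_squares(lambda p:np.hypot(hl[:,0]-p[0],hl[:,1]-p[1])-.0355,[-.04,.00]);print("disc",f.x,f.fun*1e3)
e=L[L[:,1]>.07]; h=e[ConvexHull(e[:,:2]).vertices];h=h[h[:,1]>.082]
f=least_squares(lambda p:np.hypot(h[:,0]-p[0],h[:,1]-p[1])-p[2],[-.03,.08,.015]);print("pivot end",f.x)
E
```

```text
top knob end [-0.04325446  0.00574   ] [-0.04361988  0.00613298] 72
knob side fit [-0.0450411   0.00619909]
screw [-0.02421482  0.08826616] 53
neck (0.022, 0.038) 227 [-0.02906345  0.00324743] [-0.02591585  0.00296919  0.03051268]
neck (0.04, 0.044) 70 [-0.02803951  0.0040062 ] [-0.02690574  0.00380149  0.02608553]
scene knob end [-0.03704784  0.00518304] [-0.03748506  0.0047663 ] 41
knob side fit [-0.34071472 -0.00925647]
screw [-0.02043556  0.08727543] 20
neck (0.022, 0.038) 296 [-0.02844421 -0.0002244 ] [-0.02733956 -0.00014105  0.03213166]
neck (0.04, 0.044) 60 [-0.02526369  0.00214574] [-0.02418624  0.00221621  0.02612392]
disc [-0.04142533  0.00514756] [ 3.18021154  3.75193688  2.89985091  2.97928006  2.81181223  1.32442478
  1.0358082  -0.18455263 -0.7040806  -0.83987227 -1.61865584 -1.59997317
  2.05299335  7.04393956  5.33316033  5.57783607  2.55426824]
pivot end [-0.02532321  0.08790843  0.01725307]
```

```bash
python3 - <<'E'
from h import *
T=load("top0.npz");S=load("scene0.npz");WT=cloud(T);WS=cloud(S)
m=np.zeros((480,640),bool); m[170:195,220:325]=1; m[200:245,300:325]=1; m[262:282,220:275]=1
c,n,s,k=plane(WT[m]);R=deckframe(n)
neck=c+R@[-.0265,.003,0]; np.savez("neck.npz",o=neck,R=R)
print("neck",neck,"top",neck+.045*n)
w=lambda l:(neck+R@np.array(l)).round(4)
print("deck corners local",[((WT[r,q]-neck)@R).round(3).tolist() for r,q in((165,335),(285,328),(285,218),(165,215),(143,240))])
for nm,W,b in(("top",WT,(190,245,405,460)),("scene",WS,(270,335,185,245))):
    P=W[b[0]:b[1],b[2]:b[3]].reshape(-1,3);P=P[np.isfinite(P).all(1)]
    q=P[P[:,2]>.066]; r=cv2.minAreaRect((q[:,:2]*1000).astype(np.float32));v=np.linalg.svd(q[:,:2]-q[:,:2].mean(0),full_matrices=False)[2][0]
    print(nm,"bar",len(q),r,np.degrees(np.arctan2(v[1],v[0])),q.mean(0))
    q=P[(P[:,2]>.028)&(P[:,2]<.042)]
    print("skirt",(q.max(0)+q.min(0))/2,q.max(0)-q.min(0))
E
```

```text
neck [0.61058988 0.11952824 0.11788517] top [0.58813436 0.12110776 0.15684996]
deck corners local [[0.135, -0.116, -0.001], [-0.134, -0.121, 0.002], [-0.18, 0.127, -0.04], [0.117, 0.118, -0.0], [0.164, 0.069, -0.003]]
top bar 265 ((637.0869750976562, -220.79281616210938), (72.5257568359375, 16.938472747802734), 3.6090240478515625) -176.1758262406323 [ 0.63704675 -0.2203777   0.07180213]
skirt [ 0.63583139 -0.2205343   0.03505433] [0.0755533  0.07887126 0.01378384]
scene bar 241 ((639.4254150390625, -221.44760131835938), (77.09150695800781, 16.736156463623047), 3.3671317100524902) 3.4643107295143425 [ 0.64218358 -0.22051468  0.07229586]
skirt [ 0.64074451 -0.2213634   0.03496282] [0.07801902 0.07861325 0.01390936]
```

```bash
cat >> h.py <<'E'
def nk():
    d=np.load("neck.npz"); return d["o"],d["R"]
def tw(l):  # neck frame -> world
    o,R=nk(); return o+R@np.array(l,float)
def delta(tip, az=None, ahead=.182, st=None, sym=False):
    """tool-frame shift for putting the point 'ahead' on tool x at world tip; az: wanted azimuth (deg) of tool z"""
    from rig import bot
    s=st or bot.read_state(); R=np.array(s["tcp_rot"]);p=np.array(s["position"])
    d=R.T@(np.array(tip)-(p+ahead*R[:,0])); a=np.degrees(np.arctan2(R[1,2],R[0,2]))
    sp=None
    if az is not None:
        sp=(a-az+180)%360-180   # + = clockwise from above = +spin
        if sym: sp=(sp+90)%180-90
        sp=np.radians(sp)
    print("t",round(s["time_s"],2),"pt",(p+ahead*R[:,0]).round(4),"az",a.round(1),"F",np.round(s["force"],1),"M",np.round(s["moment"],2),"open",round(s["opening"],3))
    print("  shift",d.round(4),"spin",None if sp is None else round(sp,3),"j6",round(s["joint_positions"][5],1)); return d,sp
E
python3 - <<'E'
from h import *
a=.18
k=np.array([0,.085,0])+.085*np.array([-np.sin(a),-np.cos(a),0])
print(k)
t=tw([k[0]+.033,k[1],.072]); print(t); delta(t,az=-104)
E
```

```text
[-0.01521751  0.00137329  0.        ]
[0.59011702 0.12234498 0.18912442]
t 0.6 pt [ 0.2142 -0.5871  0.2228] az -70.0 F [-0.3  0.2 -0.2] M [-0.02  0.04  0.06] open 0.999
  shift [ 0.0337  0.5962 -0.5377] spin 0.594 j6 -10.2
```

```bash
python3 -m crank '[{"offset":[0,0.033,-0.030],"spin":0},{"offset":[0,0.033,-0.030],"spin":0},{"offset":[0,0.033,-0.030],"spin":0},{"offset":[0,0.033,-0.030],"spin":0},{"offset":[0,0.033,-0.030],"spin":0},{"offset":[0,0.033,-0.030],"spin":0},{"offset":[0,0.033,-0.030],"spin":0},{"offset":[0,0.033,-0.030],"spin":0},{"offset":[0,0.033,-0.030],"spin":0},{"offset":[0,0.033,-0.030],"spin":0},{"offset":[0,0.033,-0.030],"spin":0},{"offset":[0,0.033,-0.030],"spin":0}]' 0
python3 -c "
from h import *
delta(tw([-.0152+.033,.0014,.072]),az=-104)"
```

```text
time_s: 1.8
position: [0.4635, -0.1115, 0.4051]
tcp_rot: [[0.001, 0.939, 0.343], [-0.0, 0.343, -0.939], [-1.0, 0.001, 0.001]]
force: [1.0, -0.3, -0.4]
opening: 0.031
t 1.8 pt [ 0.4636 -0.1116  0.2231] az -70.0 F [ 1.  -0.3 -0.4] M [-0.05 -0.07 -0.01] open 0.031
  shift [ 0.034   0.199  -0.1765] spin 0.594 j6 43.0
```

```bash
python3 -m crank '[{"offset":[0,0.033,-0.029],"spin":0},{"offset":[0,0.033,-0.029],"spin":0},{"offset":[0,0.033,-0.029],"spin":0},{"offset":[0,0.033,-0.029],"spin":0},{"offset":[0,0.033,-0.029],"spin":0},{"offset":[0,0.033,-0.029],"spin":0},{"offset":[0,0,0],"spin":0.148},{"offset":[0,0,0],"spin":0.148},{"offset":[0,0,0],"spin":0.148},{"offset":[0,0,0],"spin":0.148}]' 0
python3 - <<'E'
from h import *
from rig import bot
delta(tw([-.0152+.033,.0014,.072]),az=-104)
p=bot.capture("wrist");cv2.imwrite("pics/wrist1.png",p["pixels"]);np.savez("wrist1.npz",**{k:p[k] for k in("pixels","depth","K","world_to_cam")})
E
```

```text
time_s: 2.8
position: [0.5892, 0.1184, 0.4047]
tcp_rot: [[0.0, 0.969, -0.245], [-0.0, -0.245, -0.969], [-1.0, 0.0, -0.0]]
force: [-0.4, 0.2, -0.8]
opening: 0.005
t 2.8 pt [0.5893 0.1184 0.2227] az -104.2 F [-0.4  0.2 -0.8] M [ 0.05  0.02 -0.02] open 0.005
  shift [ 0.0336 -0.0001 -0.004 ] spin -0.003 j6 104.9
```

View pics/wrist1.png

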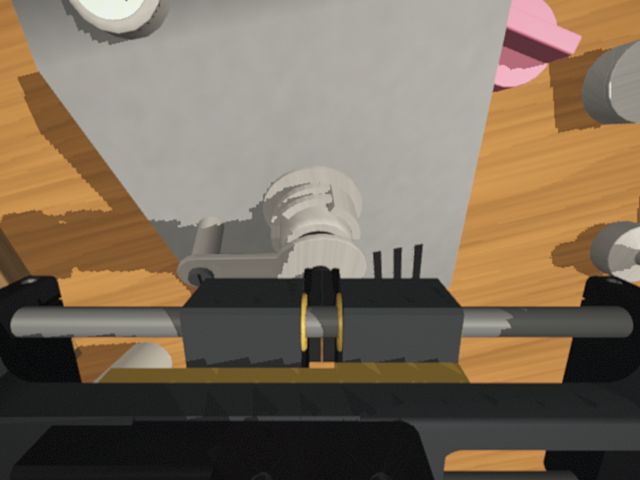

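```bash
python3 - <<'E'
from h import *
d=load("wrist1.npz");W=cloud(d);o,R=nk()
print("proj tip",proj(d,[.5893,.1184,.2227]),"knobtop",proj(d,tw([-.0152,.0014,.093])),"pivot",proj(d,tw([0,.085,.051])),"necktop",proj(d,tw([0,0,.045])))
L=(W-o)@R
m=np.zeros((480,640),bool);m[20:160,120:480]=1
c,n,s,k=plane(W[m]);print("deck",n,s,k,"offset at neck",(o-c)@n)
P=L[150:285,170:400].reshape(-1,3);P=P[np.isfinite(P).all(1)]
for lo,hi,r in((.002,.012,None),(.022,.038,.033),(.046,.056,None)):
    q=P[(P[:,2]>lo)&(P[:,2]<hi)]; print(lo,len(q),q.min(0).round(4),q.max(0).round(4))
from scipy.optimize import least_squares
for zz in((.012,.02),(.02,.026),(.026,.032),(.032,.038),(.038,.043)):
    q=P[(P[:,2]>zz[0])&(P[:,2]<zz[1])&(abs(P[:,1])<.05)]
    f=least_squares(lambda p:np.hypot(q[:,0]-p[0],q[:,1]-p[1])-p[2],[0,0,.03],loss="soft_l1",f_scale=.0005);print(zz,len(q),f.x)
q=P[(P[:,2]>.046)&(P[:,2]<.056)]
e=q[q[:,1]>.06];print("pivot end y max",np.percentile(e[:,1],99),e[:,0].min(),e[:,0].max())
E
```

```text
proj tip [[319.71269755 288.4060746 ]] knobtop [[324.38179333 321.70756763]] pivot [[201.40792953 277.45213305]] necktop [[316.8506576  251.41338637]]
deck [-0.49986007  0.03557622  0.8653752 ] 0.0006012793221131064 47233 offset at neck 0.0017011456085083432
0.002 534 [-0.0064 -0.0399  0.002 ] [0.042  0.0928 0.012 ]
0.022 2366 [-0.0068 -0.0335  0.022 ] [0.0355 0.093  0.038 ]
0.046 5350 [-0.0332 -0.0339  0.046 ] [0.0194 0.1011 0.0556]
(0.012, 0.02) 768 [ 0.00056019 -0.00106425  0.03326572]
(0.02, 0.026) 367 [ 0.00403254 -0.00199716  0.03059585]
(0.026, 0.032) 842 [-0.00017524 -0.00271942  0.03219706]
(0.032, 0.038) 881 [-0.00200949 -0.00097684  0.0305942 ]
(0.038, 0.043) 709 [ 0.0016172  -0.00039149  0.02580317]
pivot end y max 0.0998222754850336 -0.009192340564216044 0.019435296309379728
```

```bash
python3 -m crank '[{"offset":[0.017,0,-0.004],"spin":0},{"offset":[0.017,0,0],"spin":0},{"offset":[0,0,0],"spin":0}]' 0
cat > sweep.py <<'E'
from h import *
from rig import bot
import sys
a0,a1,N,spt,d=map(float,sys.argv[1:6]);N=int(N)
s=bot.read_state();R=np.array(s["tcp_rot"]);p=np.array(s["position"])+.182*R[:,0]
o,Rn=nk();print("tip local",(Rn.T@(p-o)).round(4),"F",np.round(s["force"],1))
az=np.degrees(np.arctan2(R[1,2],R[0,2]))
for i in range(1,N+1):
    a=a0+(a1-a0)*i/N
    t=np.array([-np.cos(a),np.sin(a),0]);k=np.array([0,.085,0])+.085*np.array([-np.sin(a),-np.cos(a),0])
    q=tw(k-d*t+[0,0,.070])
    A=np.radians(az); z=np.array([np.cos(A),np.sin(A),0]);x=np.array([0,0,-1.]);y=np.cross(z,x)
    dl=q-p; print(i,"a",round(a,2),np.round([dl@x,dl@y,dl@z],3),"tip",q.round(3))
    p=q; az-=np.degrees(spt/N)
E
python3 sweep.py .05 1.45 11 .72 .018
```

```text
time_s: 3.15
position: [0.5893, 0.122, 0.3686]
tcp_rot: [[-0.005, 0.971, -0.238], [-0.0, -0.238, -0.971], [-1.0, -0.005, 0.001]]
force: [-0.0, -0.6, -1.2]
opening: 0.005
tip local [0.015  0.0009 0.0707] F [-0.  -0.6 -1.2]
1 a 0.18 [ 0.007 -0.01   0.004] tip [0.578 0.12  0.18 ]
2 a 0.3 [ 0.006 -0.009  0.002] tip [0.568 0.121 0.174]
3 a 0.43 [ 0.005 -0.01   0.001] tip [0.559 0.123 0.169]
4 a 0.56 [ 0.005 -0.01   0.   ] tip [0.55  0.127 0.164]
5 a 0.69 [ 0.005 -0.01  -0.   ] tip [0.542 0.132 0.159]
6 a 0.81 [ 0.005 -0.01  -0.001] tip [0.534 0.138 0.154]
7 a 0.94 [ 0.004 -0.01  -0.002] tip [0.527 0.146 0.149]
8 a 1.07 [ 0.004 -0.01  -0.002] tip [0.521 0.154 0.146]
9 a 1.2 [ 0.003 -0.01  -0.003] tip [0.516 0.163 0.142]
10 a 1.32 [ 0.003 -0.01  -0.004] tip [0.512 0.173 0.139]
11 a 1.45 [ 0.002 -0.01  -0.004] tip [0.509 0.184 0.137]
```

```bash
python3 -m crank '[{"offset":[0.006,-0.010,0.004],"spin":0.065},{"offset":[0.006,-0.009,0.002],"spin":0.065},{"offset":[0.005,-0.010,0.001],"spin":0.065},{"offset":[0.005,-0.010,0],"spin":0.065},{"offset":[0.005,-0.010,0],"spin":0.065}]' 0; python3 sweep.py .69 1.45 7 .4 .018
python3 - <<'E'
from h import *
from rig import bot
p=bot.capture("scene");cv2.imwrite("pics/sc2.png",cv2.resize(p["pixels"][150:350,300:520],None,fx=3,fy=3))
E
```

```text
time_s: 3.65
position: [0.5439, 0.1327, 0.345]
tcp_rot: [[0.006, 0.843, -0.538], [-0.001, -0.538, -0.843], [-1.0, 0.005, -0.003]]
force: [2.4, -0.6, 0.3]
opening: 0.009
tip local [-0.0349  0.0084  0.0723] F [ 2.4 -0.6  0.3]
1 a 0.8 [ 0.009 -0.011  0.001] tip [0.535 0.138 0.154]
2 a 0.91 [ 0.004 -0.009 -0.001] tip [0.529 0.144 0.151]
3 a 1.02 [ 0.003 -0.009 -0.002] tip [0.523 0.151 0.147]
4 a 1.12 [ 0.003 -0.009 -0.002] tip [0.518 0.158 0.144]
5 a 1.23 [ 0.003 -0.009 -0.003] tip [0.514 0.166 0.141]
6 a 1.34 [ 0.002 -0.009 -0.003] tip [0.511 0.175 0.139]
7 a 1.45 [ 0.002 -0.009 -0.004] tip [0.509 0.184 0.137]
```

View pics/sc2.png

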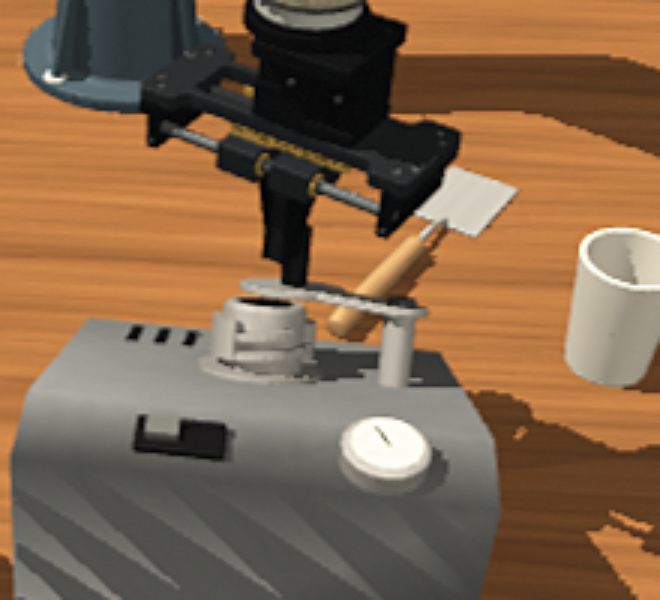

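The crop shows the cover moving with the fingers: the neck's mouth is opening at crop (265,300), and the cover is at about 0.6 rad. I'll keep sweeping.

```bash
python3 -m crank '[{"offset":[0.006,-0.011,0.001],"spin":0.055},{"offset":[0.004,-0.009,-0.001],"spin":0.055},{"offset":[0.003,-0.009,-0.002],"spin":0.055},{"offset":[0.003,-0.009,-0.002],"spin":0.055},{"offset":[0.003,-0.009,-0.003],"spin":0.055},{"offset":[0.002,-0.009,-0.003],"spin":0.055},{"offset":[0.002,-0.009,-0.004],"spin":0.055}]' 0; python3 sweep.py 1.45 1.5 1 .05 .018
python3 - <<'E'
from h import *
from rig import bot
p=bot.capture("scene");cv2.imwrite("pics/sc3.png",cv2.resize(p["pixels"][150:350,300:520],None,fx=3,fy=3))
E
```

```text
time_s: 4.4
position: [0.506, 0.1855, 0.3222]
tcp_rot: [[0.005, 0.58, -0.814], [-0.001, -0.814, -0.58], [-1.0, 0.003, -0.003]]
force: [1.9, -2.5, 1.3]
opening: 0.008
tip local [-0.0824  0.0584  0.0734] F [ 1.9 -2.5  1.3]
1 a 1.5 [ 0.004 -0.002 -0.002] tip [0.508 0.188 0.137]
```

View pics/sc3.png

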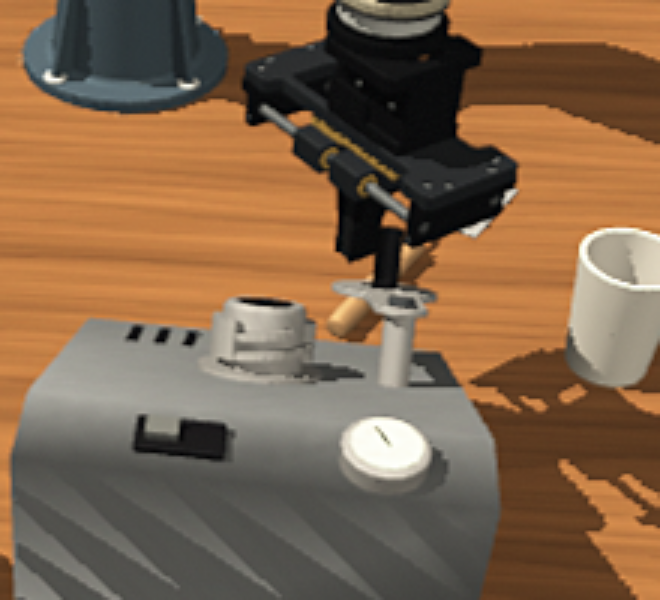

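```bash
python3 -m crank '[{"offset":[-0.006,0.016,0],"spin":0},{"offset":[-0.025,0.012,0],"spin":-0.145},{"offset":[-0.040,0,0],"spin":-0.145},{"offset":[-0.020,0,0],"spin":-0.145},{"offset":[0,0,0],"spin":-0.145},{"offset":[0,0,0],"spin":-0.145},{"offset":[0,0,0],"spin":-0.145},{"offset":[0,0,0],"spin":-0.145}]' 0.087
python3 - <<'E'
from h import *
delta([.638,-.2205,.061],az=-86.3,ahead=.164)
E
```

```text
time_s: 5.25
position: [0.5217, 0.1614, 0.4128]
tcp_rot: [[0.001, 0.998, 0.07], [-0.0, 0.07, -0.998], [-1.0, 0.001, 0.0]]
force: [-0.3, -0.7, 0.4]
opening: 0.654
t 5.25 pt [0.5218 0.1614 0.2488] az -86.0 F [-0.3 -0.7  0.4] M [ 0.06 -0.    0.06] open 0.654
  shift [0.1879 0.0889 0.3891] spin 0.006 j6 91.4
```

```bash
python3 -m crank '[{"offset":[0,0.011,0.0485],"spin":0},{"offset":[0,0.011,0.0485],"spin":0},{"offset":[0,0.011,0.0485],"spin":0},{"offset":[0,0.011,0.0485],"spin":0},{"offset":[0,0.011,0.0485],"spin":0},{"offset":[0,0.011,0.0485],"spin":0},{"offset":[0,0.011,0.0485],"spin":0},{"offset":[0,0.011,0.0485],"spin":0},{"offset":[0.040,0,0],"spin":0},{"offset":[0.030,0,0],"spin":0},{"offset":[0,0,0],"spin":0}]' 0.045
python3 - <<'E'
from h import *
from rig import bot
for n in("top","wrist"):
    p=bot.capture(n);cv2.imwrite(f"pics/{n}4.png",p["pixels"]);np.savez(f"{n}4.npz",**{k:p[k] for k in("pixels","depth","K","world_to_cam")})
delta([.638,-.2205,.061],az=-86.3,ahead=.164)
W=cloud(load("wrist4.npz"));q=W[...].reshape(-1,3);q=q[np.isfinite(q).all(1)]
q=q[(abs(q[:,0]-.638)<.06)&(abs(q[:,1]+.22)<.045)]
b=q[(q[:,2]>.066)&(q[:,2]<.08)];print(len(b),b.mean(0),cv2.minAreaRect((b[:,:2]*1000).astype(np.float32)))
d=load("top4.npz");cv2.imwrite("pics/neck4.png",cv2.resize(d["pixels"][170:300,200:330],None,fx=4.5,fy=4.5))
E
```

```text
time_s: 6.35
position: [0.6311, -0.2205, 0.3373]
tcp_rot: [[-0.009, 0.998, 0.062], [0.005, 0.062, -0.998], [-1.0, -0.009, -0.006]]
force: [-1.4, 0.1, -0.4]
opening: 0.516
t 6.45 pt [ 0.633  -0.2201  0.1782] az -86.4 F [ 0.4 -0.4  0.7] M [ 0.03 -0.02  0.03] open 0.52
  shift [0.1172 0.005  0.0008] spin -0.001 j6 57.7
1899 [ 0.64087152 -0.22201833  0.07063298] ((638.7476196289062, -222.33529663085938), (74.36493682861328, 16.001008987426758), 3.247896671295166)
```

View pics/wrist4.png

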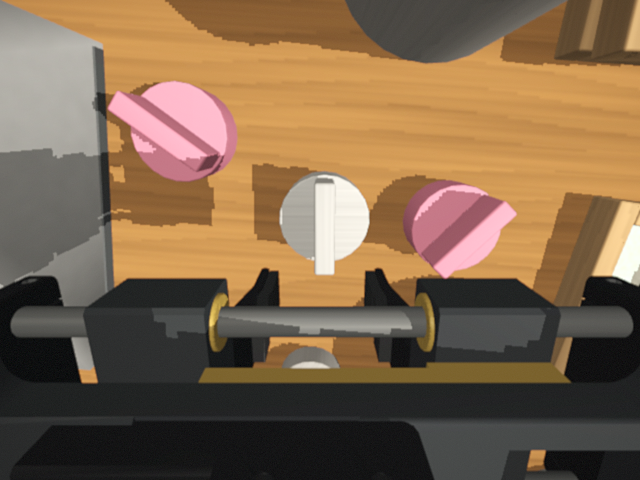

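View pics/neck4.png

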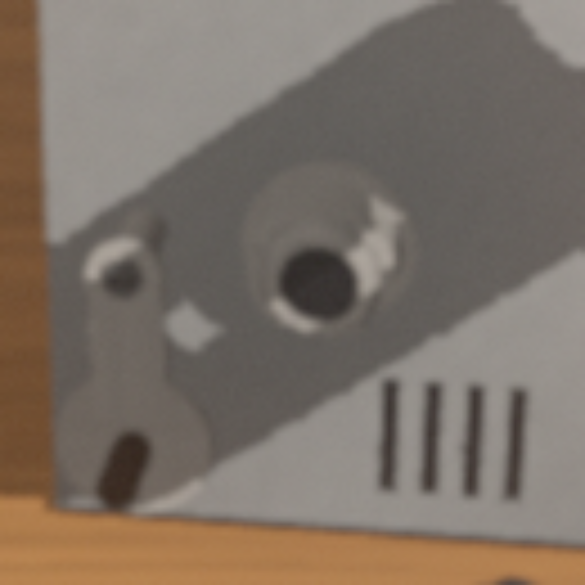

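The wrist view shows the grey cap at (324,222) centred between the jaws, with the two pink caps at (180,130) and (460,225). The top crop shows the cover swung clear at the lower left and the neck bare at (320,280). I'll refine the neck position while going down on the cap.

```bash
python3 - <<'E'
from h import *
from scipy.optimize import least_squares
from rig import bot
o,R=nk()
p=bot.capture("scene");S={k:p[k] for k in("pixels","depth","K","world_to_cam")};np.savez("scene4.npz",**S)
for nm,d,b in(("top",load("top4.npz"),(195,260,235,300)),("scene",S,(230,290,355,425))):
    W=cloud(d);L=(W-o)@R
    P=L[b[0]:b[1],b[2]:b[3]].reshape(-1,3);P=P[np.isfinite(P).all(1)]
    P=P[np.hypot(P[:,0],P[:,1])<.06]
    dk=P[(abs(P[:,2])<.006)];print(nm,"deck z",np.median(dk[:,2]))
    for zz in((.002,.009),(.012,.02),(.02,.026),(.026,.032),(.032,.038),(.038,.043)):
        q=P[(P[:,2]>zz[0])&(P[:,2]<zz[1])]
        if len(q)<15: continue
        f=least_squares(lambda p:np.hypot(q[:,0]-p[0],q[:,1]-p[1])-p[2],[0,0,.03],loss="soft_l1",f_scale=.0005);print(zz,len(q),f.x.round(4))
    q=P[(P[:,2]>.0425)&(P[:,2]<.05)];q=q[np.hypot(q[:,0],q[:,1])<.034]
    c,r=cv2.minEnclosingCircle((q[:,:2]*1000).astype(np.float32));print("top ring",len(q),c,r,np.median(q[:,2]), "mid",(np.percentile(q,2,0)+np.percentile(q,98,0))/2)
    # dark bore/mouth
delta([.6385,-.2213,.061],az=-86.6,ahead=.164)
E
```

```text
top deck z 0.00047209876193825924
(0.002, 0.009) 374 [-0.0061  0.0025  0.0437]
(0.012, 0.02) 59 [0.0006 0.0002 0.0327]
(0.02, 0.026) 59 [ 0.0026 -0.0011  0.0309]
(0.026, 0.032) 96 [ 0.0002 -0.0008  0.0316]
(0.032, 0.038) 140 [-0.001   0.0005  0.0301]
(0.038, 0.043) 115 [0.0025 0.0003 0.024 ]
top ring 449 (2.0250959396362305, 0.6114170551300049) 26.75023651123047 0.04517029874880078 mid [0.00240988 0.00028279 0.04578935]
scene deck z 0.0012569006972575768
(0.002, 0.009) 206 [-0.0035 -0.0005  0.0346]
(0.012, 0.02) 142 [ 0.0023 -0.001   0.0322]
(0.02, 0.026) 107 [-0.0032 -0.0038  0.0339]
(0.026, 0.032) 108 [ 0.002  -0.0021  0.0315]
(0.032, 0.038) 123 [-0.0027 -0.0023  0.032 ]
(0.038, 0.043) 75 [ 0.0029 -0.0006  0.0258]
top ring 124 (6.941474914550781, 0.7076427936553955) 26.20737075805664 0.04572996717140328 mid [ 0.00678322 -0.0002278   0.04450527]
t 6.5 pt [ 0.6339 -0.22    0.1795] az -86.4 F [0.2 0.3 0.4] M [-0.03  0.04  0.03] open 0.515
  shift [0.1185 0.0042 0.0014] spin 0.004 j6 57.7
```

```bash
python3 -m crank '[{"offset":[0.03,0.005,0.001],"spin":0},{"offset":[0.04,0,0],"spin":0},{"offset":[0.03,0,0],"spin":0},{"offset":[0.012,0,0],"spin":0},{"offset":[0,0,0],"spin":0}]' 0.045
python3 - <<'E'
from h import *
delta([.6385,-.2213,.061],az=-86.6,ahead=.164)
E
```

```text
time_s: 7.0
position: [0.6384, -0.2195, 0.2298]
tcp_rot: [[-0.001, 0.998, 0.064], [0.0, 0.064, -0.998], [-1.0, -0.001, -0.0]]
force: [-0.0, 0.1, 0.0]
opening: 0.518
t 7.0 pt [ 0.6383 -0.2194  0.0658] az -86.3 F [-0.   0.1  0. ] M [0.06 0.02 0.04] open 0.518
  shift [0.0048 0.0001 0.0019] spin 0.004 j6 57.9
```

```bash
python3 -m crank '[{"offset":[0.004,0,0.0015],"spin":0},{"offset":[0,0,0],"spin":0},{"offset":[0,0,0],"spin":0},{"offset":[0,0,0],"spin":0},{"offset":[0,0,0],"spin":0},{"offset":[0,0,0],"spin":0},{"offset":[0,0,0],"spin":0}]' 0.0
python3 - <<'E'
from h import *
o,R=nk(); o=o+R@[.002,0,.0003]; np.savez("neck.npz",o=o,R=R)
delta([.6385,-.2213,.061],az=-86.6,ahead=.164)
# tilted cap resting on deck beside neck: local centre (0.01,-.079), cap_center at local z .036 ; grasp is 0.026 above cap_center
for l in([0,-.078],[0,0]):
  for lift in(.0,.03):
    g=tw([l[0],l[1],.036+.026+lift]); print(l,lift,g.round(4))
delta(tw([0.01,-.078,.036+.026]),az=-94,ahead=.164)
E
```

```text
time_s: 7.7
position: [0.6385, -0.2212, 0.2266]
tcp_rot: [[0.001, 0.998, 0.063], [-0.001, 0.063, -0.998], [-1.0, 0.001, 0.001]]
force: [-0.2, -0.4, 5.2]
opening: 0.185
t 7.7 pt [ 0.6387 -0.2213  0.0626] az -86.4 F [-0.2 -0.4  5.2] M [0.11 0.16 0.  ] open 0.185
  shift [ 0.0016 -0.0002  0.    ] spin 0.003 j6 57.8
[0, -0.078] 0.0 [0.5758 0.0438 0.1728]
[0, -0.078] 0.03 [0.5608 0.0448 0.1988]
[0, 0] 0.0 [0.5812 0.1216 0.1728]
[0, 0] 0.03 [0.5663 0.1226 0.1988]
t 7.7 pt [ 0.6387 -0.2213  0.0626] az -86.4 F [-0.2 -0.4  5.2] M [0.11 0.16 0.  ] open 0.185
  shift [-0.1154 -0.0375 -0.2673] spin 0.133 j6 57.8
```

```bash
python3 -m crank '[{"offset":[-0.03,0,0],"spin":0},{"offset":[-0.045,0,0],"spin":0},{"offset":[-0.045,0,0],"spin":0.133},{"offset":[-0.045,0,0],"spin":0},{"offset":[-0.025,0,0],"spin":0},{"offset":[0,0,0],"spin":0}]' 0.0
python3 - <<'E'
from h import *
from rig import bot
g=tw([.06,-.062,.0626]);print(g)
delta(g+[0,0,.05],az=-94,ahead=.164)
p=bot.capture("scene");cv2.imwrite("pics/sc5.png",p["pixels"])
E
```

```text
time_s: 8.3
position: [0.6391, -0.2214, 0.4201]
tcp_rot: [[0.008, 0.998, -0.07], [-0.004, -0.07, -0.998], [-1.0, 0.008, 0.004]]
force: [-0.1, -0.1, -2.6]
opening: 0.181
[0.62840423 0.056122   0.20336445]
t 8.3 pt [ 0.6404 -0.2221  0.2561] az -94.0 F [-0.1 -0.1 -2.6] M [-0.   -0.01  0.02] open 0.181
  shift [ 0.0014 -0.0314 -0.2767] spin -0.0 j6 65.5
```

View pics/sc5.png

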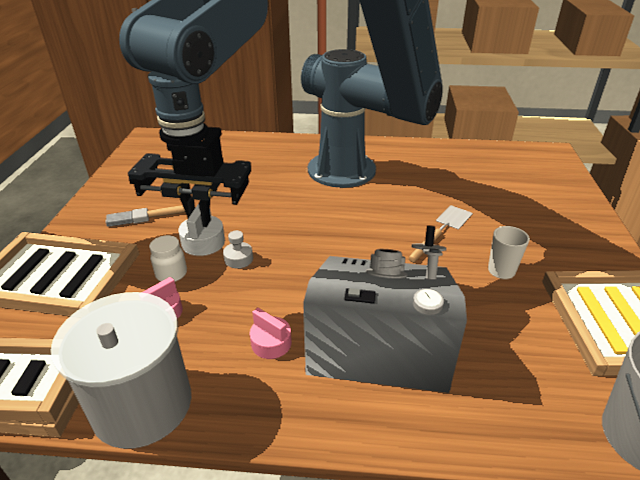

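The cap is held level at (203,235) and the wrist carries 2.6 N, which matches its weight. The tool can only spin about the vertical, so I'll press the cap flush on the bare deck uphill of the neck to tilt it 30° in the grip.

```bash
python3 -m crank '[{"offset":[0,-0.005,-0.046],"spin":0},{"offset":[0,-0.005,-0.046],"spin":0},{"offset":[0,-0.005,-0.046],"spin":0},{"offset":[0,-0.005,-0.046],"spin":0},{"offset":[0,-0.005,-0.046],"spin":0},{"offset":[0,-0.005,-0.046],"spin":0},{"offset":[0.008,0,0],"spin":0},{"offset":[0,0,0],"spin":0}]' 0.0
python3 - <<'E'
from h import *
from rig import bot
g=tw([.06,-.062,.0626])
delta(g,az=-94,ahead=.164)
p=bot.capture("scene");cv2.imwrite("pics/sc6.png",cv2.resize(p["pixels"][150:350,280:500],None,fx=3,fy=3))
E
```

```text
time_s: 9.15
position: [0.6264, 0.0578, 0.4034]
tcp_rot: [[-0.009, 0.998, -0.067], [-0.0, -0.067, -0.998], [-1.0, -0.009, 0.001]]
force: [-1.1, -0.6, -2.8]
opening: 0.183
t 9.15 pt [0.6249 0.0578 0.2394] az -93.9 F [-1.1 -0.6 -2.8] M [0.01 0.06 0.03] open 0.183
  shift [0.036  0.0039 0.0014] spin 0.003 j6 89.0
```

View pics/sc6.png

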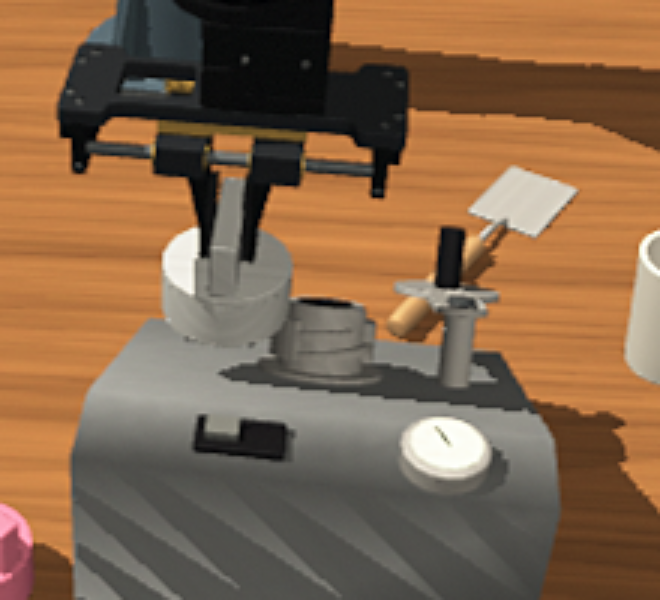

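```bash
python3 -m crank '[{"offset":[0.01,0.003,0.001],"spin":0},{"offset":[0.01,0,0],"spin":0},{"offset":[0.003,0,0],"spin":0},{"offset":[0.003,0,0],"spin":0}]' 0.0 | tail -2;  python3 -m crank '[{"offset":[0.002,0,0],"spin":0},{"offset":[0.002,0,0],"spin":0}]' 0.0; python3 -c "
from h import *
delta(tw([.06,-.062,.0626]),az=-94,ahead=.164)"
```

```text
force: [-0.8, 0.1, -2.1]
opening: 0.179
time_s: 9.8
position: [0.6304, 0.0546, 0.3798]
tcp_rot: [[-0.0, 0.998, -0.07], [-0.001, -0.07, -0.998], [-1.0, 0.0, 0.001]]
force: [-6.6, -0.7, 13.4]
opening: 0.184
t 9.8 pt [0.6304 0.0544 0.2158] az -94.0 F [-6.6 -0.7 13.4] M [-0.31  0.96 -0.04] open 0.184
  shift [ 0.0124 -0.0021 -0.0016] spin -0.0 j6 88.9
```

```bash
for i in 1; do python3 -m crank '[{"offset":[0.002,0,0],"spin":0},{"offset":[0.002,0,0],"spin":0}]' 0.0 | grep -E "pos|force";  python3 -m crank '[{"offset":[0.002,0,0],"spin":0},{"offset":[0,0,0],"spin":0}]' 0.0| grep -E "pos|force"; done
python3 - <<'E'
from h import *
from rig import bot
delta(tw([.06,-.062,.0626]),az=-94,ahead=.164)
p=bot.capture("scene");cv2.imwrite("pics/sc7.png",cv2.resize(p["pixels"][150:350,280:500],None,fx=3,fy=3))
E
```

```text
position: [0.6296, 0.0548, 0.3781]
force: [-12.4, -1.4, 20.1]
position: [0.6286, 0.055, 0.3759]
force: [-11.9, -1.1, 18.8]
t 10.2 pt [0.628  0.0547 0.2119] az -94.0 F [-11.9  -1.1  18.8] M [-0.36  1.84 -0.14] open 0.183
  shift [ 0.0085  0.0003 -0.0015] spin 0.0 j6 88.9
```

View pics/sc7.png

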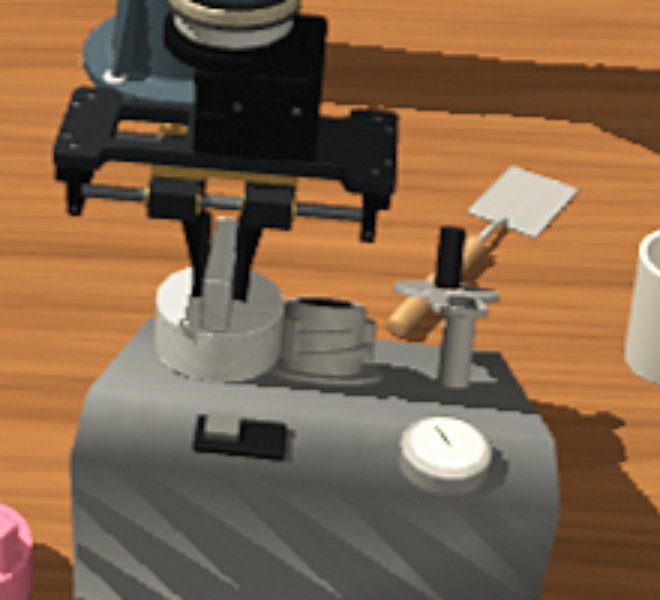

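```bash
python3 -m crank '[{"offset":[-0.015,0,0],"spin":0},{"offset":[-0.018,0.026,0],"spin":0},{"offset":[0,0,0],"spin":0}]' 0.0 | grep -E "pos|force"
cat > tilt.py <<'E'
from h import *
from rig import bot
import sys
s=bot.read_state();R=np.array(s["tcp_rot"]);g=np.array(s["position"])+.164*R[:,0]
for cam in sys.argv[1:]:
    p=bot.capture(cam);W=cloud(p);q=W.reshape(-1,3);rg=bot.regions_of("cap_center",p)
    best=None
    for r in rg:
        P=W[r["region"]];P=P[np.isfinite(P).all(1)]
        if len(P)>30 and np.linalg.norm(np.median(P,0)-g)<.08: best=(P,r)
    if best is None: print(cam,"cap not found",[(round(r["p"],2),np.round(r["extent"])) for r in rg]);continue
    P,r=best
    # ransac the skirt's upper plane / side
    rng=np.random.default_rng(0);B=(0,)
    for _ in range(2000):
        a=P[rng.choice(len(P),3,replace=False)];n=np.cross(a[1]-a[0],a[2]-a[0]);l=np.linalg.norm(n)
        if l<1e-6: continue
        n/=l;n*=np.sign(n[2])
        if n[2]<.7: continue
        k=abs((P-a[0])@n)<.002
        if k.sum()>B[0]: B=(k.sum(),k)
    c,n,sd,k=plane(P[B[1]])
    print(cam,round(r["p"],2),len(P),"plane n",n.round(3),k,"tilt",np.degrees(np.arccos(n[2])).round(1),"c",c.round(4),"towards -x deg",np.degrees(np.arctan2(-n[0],n[2])).round(1))
E
python3 tilt.py scene top
```

```text
position: [0.6597, 0.0528, 0.4087]
force: [-0.5, -0.0, -1.9]
scene 0.68 1505 plane n [-0.082  0.01   0.997] 468 tilt 4.7 c [0.672  0.0513 0.2206] towards -x deg 4.7
top 0.46 187 plane n [-0.094 -0.002  0.996] 58 tilt 5.4 c [0.6251 0.0556 0.2124] towards -x deg 5.4
```

```bash
python3 -m crank '[{"offset":[0.008,0,0],"spin":0},{"offset":[0.003,0,0],"spin":0},{"offset":[0.002,0,0],"spin":0}]' 0.0 | grep -E "pos|force"; python3 -m crank '[{"offset":[0.002,0,0],"spin":0},{"offset":[0,0,0],"spin":0}]' 0.0 | grep -E "pos|force"
```

```text
position: [0.6558, 0.0535, 0.392]
force: [-5.8, 1.0, 10.6]
position: [0.6556, 0.0535, 0.3918]
force: [-6.2, -0.1, 10.3]
```

```bash
python3 -m crank '[{"offset":[0.0025,-0.003,0],"spin":0},{"offset":[0.003,-0.003,0],"spin":0},{"offset":[0.003,-0.003,0],"spin":0}]' 0.0 | grep -E "pos|force"; python3 -m crank '[{"offset":[0.003,-0.003,0],"spin":0},{"offset":[0.003,-0.003,0],"spin":0},{"offset":[0,0,0],"spin":0}]' 0.0 | grep -E "pos|force"; python3 tilt.py scene
```

```text
position: [0.6472, 0.0541, 0.3835]
force: [-2.8, 0.3, 6.9]
position: [0.6415, 0.0544, 0.3761]
force: [-1.9, 0.1, 5.0]
scene 0.7 1416 plane n [-0.363  0.027  0.931] 294 tilt 21.4 c [0.6566 0.0544 0.1931] towards -x deg 21.3
```

```bash
python3 -m crank '[{"offset":[0.0035,-0.0025,0],"spin":0},{"offset":[0.0035,-0.0025,0],"spin":0},{"offset":[0,0,0],"spin":0}]' 0.0 | grep -E "pos|force"; python3 tilt.py scene;  python3 -m crank '[{"offset":[0.002,-0.001,0],"spin":0},{"offset":[0.001,0,0],"spin":0},{"offset":[0,0,0],"spin":0}]' 0.0 | grep -E "pos|force"; python3 tilt.py scene
python3 -c "
from h import *
delta(tw([.06,-.062,.0626]),az=-94,ahead=.164)
from rig import bot
s=bot.read_state();o,R=nk();g=np.array(s['position'])+.164*np.array(s['tcp_rot'])[:,0];print('grasp local',(g-o)@R)"
```

```text
position: [0.6366, 0.0547, 0.368]
force: [-1.1, -0.4, 3.6]
scene 0.62 1258 plane n [ 0.692 -0.2    0.693] 195 tilt 46.1 c [0.6823 0.047  0.1851] towards -x deg -45.0
position: [0.6359, 0.0548, 0.3675]
force: [-2.7, -0.0, 11.8]
scene 0.85 1211 plane n [0.747 0.027 0.665] 176 tilt 48.4 c [0.684  0.0539 0.1841] towards -x deg -48.3
t 12.75 pt [0.6363 0.0547 0.2035] az -94.0 F [-3.1  0.8 13.2] M [0.01 0.37 0.02] open 0.184
  shift [ 0.0002 -0.008  -0.0008] spin -0.0 j6 88.9
grasp local [ 0.06699973 -0.06283071  0.05876109]
```

```bash
sed -i 's/if n\[2\]<.7: continue/if n[2]<.8 or n[0]>0.1: continue/' tilt.py; python3 tilt.py scene top wrist; python3 - <<'E'
from h import *
from rig import bot
p=bot.capture("scene");cv2.imwrite("pics/sc8.png",cv2.resize(p["pixels"][150:350,280:500],None,fx=3,fy=3))
E
```

```text
scene 0.77 1310 plane n [-0.487  0.033  0.873] 190 tilt 29.2 c [0.6543 0.0533 0.1879] towards -x deg 29.2
top cap not found [(0.86, array([376., 187.,  35.,  36.])), (0.77, array([482., 218.,  38.,  36.]))]
wrist 0.66 15083 plane n [-0.494  0.035  0.869] 5612 tilt 29.7 c [0.658  0.0522 0.1875] towards -x deg 29.7
```

View pics/sc8.png

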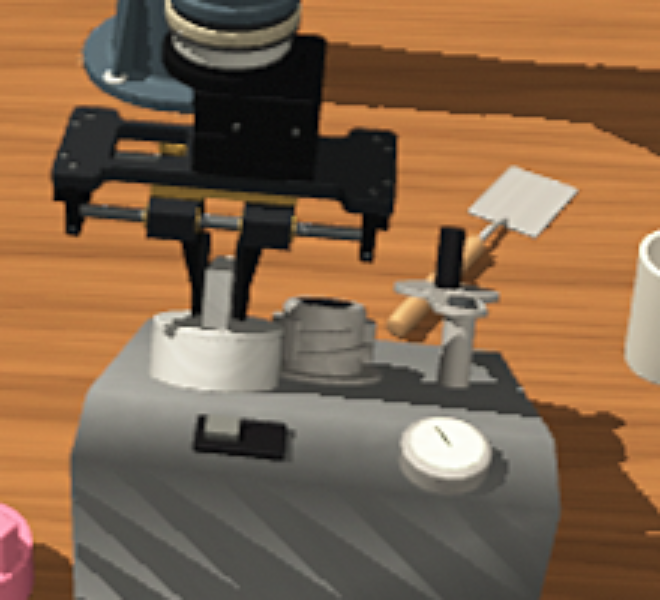

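```bash
cat > capfit.py <<'E'
from h import *
from rig import bot
from scipy.optimize import least_squares
import sys
o,R=nk();s=bot.read_state();Rt=np.array(s["tcp_rot"]);g=np.array(s["position"])+.164*Rt[:,0]
print("grasp local",((g-o)@R).round(4))
for cam in sys.argv[1:]:
    p=bot.capture(cam);W=cloud(p);np.savez(f"cf_{cam}.npz",**{k:p[k] for k in("pixels","depth","K","world_to_cam")})
    L=(W-o)@R;gl=(g-o)@R
    near=np.linalg.norm(W-g,axis=2)<.075
    bgr=p["pixels"].astype(int);bright=(bgr.min(2)>60)
    m=near&bright
    P=L[m]
    print(cam,len(P),"z hist",np.histogram(P[:,2],bins=np.arange(0,.13,.005))[0])
    side=P[(P[:,2]>.005)&(P[:,2]<.115)]
    # side wall: radius 39.5
    f=None
    q=P[(np.hypot(P[:,0]-gl[0],P[:,1]-gl[1])>.030)&(np.hypot(P[:,0]-gl[0],P[:,1]-gl[1])<.05)&(P[:,2]<gl[2]-.026)&(P[:,2]>gl[2]-.055)]
    if len(q)>30:
        f=least_squares(lambda v:np.hypot(q[:,0]-v[0],q[:,1]-v[1])-.0395,[gl[0],gl[1]],loss="soft_l1",f_scale=.0005)
        print("wall fit axis",f.x.round(4),"minus grasp",(f.x-gl[:2]).round(4),len(q))
    t=P[abs(P[:,2]-(gl[2]-.024))<.004]
    if len(t)>20:print("skirt top z",np.median(t[:,2]),len(t))
    b=P[(P[:,2]>gl[2]+.003)]
    if len(b)>20: print("bar hi z",np.percentile(b[:,2],98))
E
python3 capfit.py wrist scene; python3 - <<'E'
import cv2,numpy as np
cv2.imwrite("pics/w9.png",np.load("cf_wrist.npz")["pixels"])
E
```

```text
grasp local [ 0.067  -0.0628  0.0587]
wrist 20356 z hist [ 675  717  756  816  852  917 6043  326  303  312  350  372  405 1277
  771    9   29  158   25  487 1547    1    0    0    0]
wall fit axis [ 0.0615 -0.0638] minus grasp [-0.0054 -0.001 ] 4776
skirt top z 0.03400816129685243 6169
bar hi z 0.1042298954080271
scene 1527 z hist [203 112 126 141 134 157 153 219  68  31  26  27  30  27  46   0   0   0
   0   0   9   4   0   0   0]
wall fit axis [ 0.0617 -0.0639] minus grasp [-0.0052 -0.0011] 689
skirt top z 0.03596190376096378 331
bar hi z 0.10520556243709596
```

View pics/w9.png

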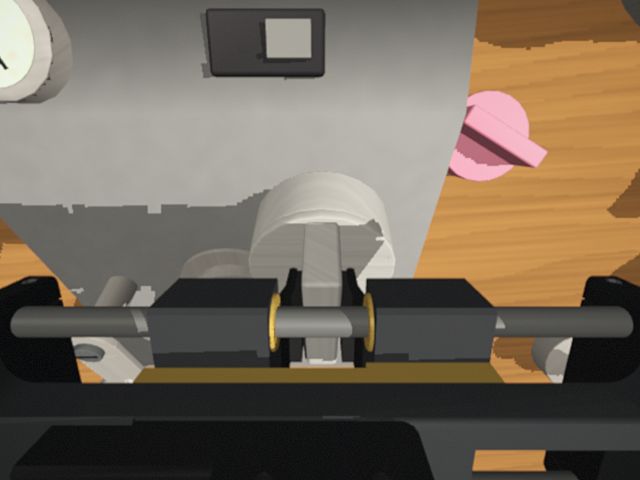

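```bash
python3 -m crank '[{"offset":[-0.0087,-0.005,0],"spin":0},{"offset":[-0.0173,-0.010,0],"spin":0},{"offset":[-0.0216,-0.0125,0],"spin":0},{"offset":[0.010,-0.018,-0.020],"spin":0},{"offset":[0.010,-0.018,-0.020],"spin":0},{"offset":[0.0113,-0.0182,-0.0224],"spin":0},{"offset":[0,0,0],"spin":0},{"offset":[0,0,0],"spin":0}]' 0.0 | grep -E "pos|force"; python3 tilt.py wrist; python3 capfit.py wrist scene;python3 - <<'E'
import cv2,numpy as np
a=np.load("cf_wrist.npz")["pixels"];b=np.load("cf_scene.npz")["pixels"]
cv2.imwrite("pics/w10.png",a);cv2.imwrite("pics/s10.png",cv2.resize(b[150:350,280:500],None,fx=3,fy=3))
E
```

```text
position: [0.5578, 0.1232, 0.3804]
force: [0.2, -0.5, -2.9]
wrist 0.69 14743 plane n [-0.487  0.035  0.873] 5557 tilt 29.2 c [0.5792 0.1208 0.2004] towards -x deg 29.2
grasp local [ 0.0032 -0.0008  0.1117]
wrist 17311 z hist [   0    0    0    0    0    0    0    0    0    0  460  681  722  772
  810  895  931 5780  298  306  335  359  377  416 1877]
wall fit axis [-0.0024 -0.0018] minus grasp [-0.0056 -0.001 ] 4762
skirt top z 0.08683008314413357 6150
bar hi z 0.15702603061598197
scene 1158 z hist [  0   0   0   0   0   0   0   1  62  24  31 114 109 107 114 109 108 179
  24  25  26  23  24  27  26]
wall fit axis [-0.002  -0.0022] minus grasp [-0.0052 -0.0014] 635
skirt top z 0.0884021532832066 217
bar hi z 0.15826986570762563
```

View pics/s10.png

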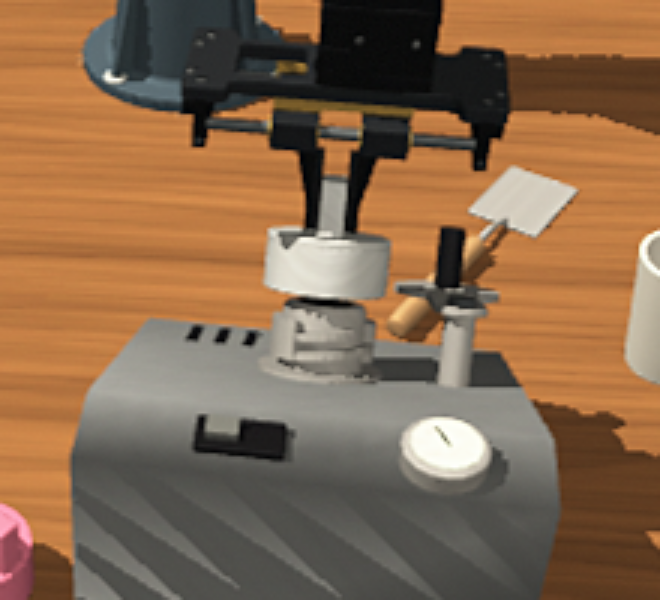

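View pics/w10.png

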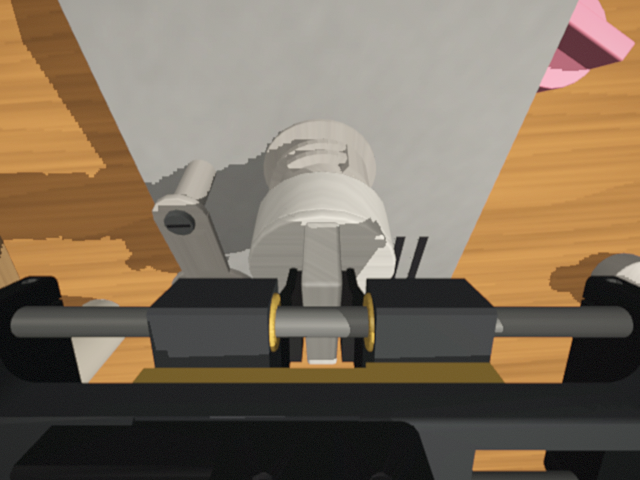

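```bash
python3 - <<'E'
from h import *
from scipy.optimize import least_squares
o,R=nk()
for cam in("wrist","scene"):
    L=(cloud(load(f"cf_{cam}.npz"))-o)@R;P=L.reshape(-1,3);P=P[np.isfinite(P).all(1)]
    P=P[np.hypot(P[:,0],P[:,1])<.05]; dk=P[abs(P[:,2])<.004];print(cam,"deck",np.median(dk[:,2]).round(4))
    F=[]
    for a in np.arange(.008,.046,.004):
        q=P[(P[:,2]>a)&(P[:,2]<a+.004)&(np.hypot(P[:,0],P[:,1])<.04)]
        if len(q)<30: continue
        f=least_squares(lambda v:np.hypot(q[:,0]-v[0],q[:,1]-v[1])-v[2],[0,0,.03],loss="soft_l1",f_scale=.0005);F.append(np.r_[a,len(q),f.x]);
    print(np.round(F,4))
E
```

```text
wrist deck -0.0013
[[ 8.00e-03  1.16e+02 -1.00e-04 -5.00e-04  3.31e-02]
 [ 1.20e-02  4.45e+02 -2.80e-03  1.00e-04  3.49e-02]
 [ 1.60e-02  4.42e+02 -3.00e-04 -1.70e-03  3.22e-02]
 [ 2.00e-02  2.68e+02  1.80e-03 -2.10e-03  3.06e-02]
 [ 2.40e-02  5.46e+02 -5.00e-04 -8.00e-04  3.23e-02]
 [ 2.80e-02  6.26e+02 -8.00e-03 -1.70e-03  3.69e-02]
 [ 3.20e-02  3.65e+02 -1.05e-02 -3.30e-03  3.73e-02]]
scene deck 0.0018
[[ 8.00e-03  5.60e+01 -7.30e-03 -3.60e-03  3.42e-02]
 [ 1.20e-02  6.10e+01  9.00e-04 -2.60e-03  3.13e-02]
 [ 1.60e-02  7.80e+01 -4.70e-03 -2.00e-04  3.54e-02]
 [ 2.00e-02  7.50e+01 -1.27e-02 -1.80e-03  4.01e-02]
 [ 2.40e-02  6.10e+01  2.20e-03 -3.60e-03  2.95e-02]
 [ 2.80e-02  7.90e+01  5.00e-04 -1.80e-03  3.14e-02]
 [ 3.20e-02  9.30e+01 -4.70e-03 -2.70e-03  3.25e-02]
 [ 3.60e-02  5.80e+01 -2.00e-04 -7.00e-04  2.66e-02]
 [ 4.00e-02  6.50e+01 -1.00e-04 -7.00e-04  2.62e-02]
 [ 4.40e-02  8.90e+01  5.60e-03  7.00e-04  1.81e-02]]
```

```bash
python3 -m crank '[{"offset":[0.004,0.0034,0],"spin":0},{"offset":[0.0043,0.0025,0],"spin":0},{"offset":[0.0043,0.0025,0],"spin":0},{"offset":[0,0,0],"spin":0}]' 0.0 | grep -E "pos|force"; python3 -m crank '[{"offset":[0.0026,0.0015,0],"spin":0},{"offset":[0.0017,0.001,0],"spin":0},{"offset":[0,0,0],"spin":0}]' 0.0 | grep -E "pos|force"; python3 capfit.py wrist
```

```text
position: [0.5673, 0.1219, 0.368]
force: [0.2, 0.3, -2.6]
position: [0.5694, 0.122, 0.3644]
force: [-0.8, 0.7, -2.8]
grasp local [ 0.0035 -0.0004  0.0918]
wrist 17382 z hist [   0    0    0    0   75   19  438  678  730  765  809  888  942 5791
  308  301  336  353  388  403 1892    0    5    9  149]
wall fit axis [-0.0022 -0.0014] minus grasp [-0.0057 -0.001 ] 4779
skirt top z 0.06696356302109802 6134
bar hi z 0.137109749791397
```

```bash
python3 -m crank '[{"offset":[0.0013,0.0007,0],"spin":0},{"offset":[0,0,0],"spin":0}]' 0.0 | grep -E "pos|force"; python3 -m crank '[{"offset":[0.0013,0.0008,0],"spin":0},{"offset":[0,0,0],"spin":0}]' 0.0 | grep -E "pos|force"; python3 -c "
from h import *
from rig import bot
s=bot.read_state();o,R=nk();g=np.array(s['position'])+.164*np.array(s['tcp_rot'])[:,0];print('grasp local',(g-o)@R, 'rim',((g-o)@R)[2]-.0587)"
```

```text
position: [0.5701, 0.122, 0.3633]
force: [0.5, -0.3, -1.6]
position: [0.5709, 0.122, 0.3622]
force: [-0.1, -0.0, -0.8]
grasp local [ 0.00371989 -0.00035497  0.08913901] rim 0.03043901496247911
```

```bash
python3 -m crank '[{"offset":[0.0009,0.0005,0],"spin":0},{"offset":[0,0,0],"spin":0}]' 0.0 | grep -E "pos|force"; python3 -m crank '[{"offset":[0,0,0],"spin":0},{"offset":[0,0,0],"spin":0},{"offset":[0,0,0],"spin":0}]' 0.022 | grep -E "pos|force|open"; python3 tilt.py wrist; python3 capfit.py wrist scene
python3 - <<'E'
import cv2,numpy as np
a=np.load("cf_wrist.npz")["pixels"];b=np.load("cf_scene.npz")["pixels"]
cv2.imwrite("pics/s11.png",cv2.resize(b[150:350,280:500],None,fx=3,fy=3))
E
```

```text
position: [0.5711, 0.1219, 0.362]
force: [-3.3, -0.5, 3.9]
position: [0.5717, 0.1218, 0.3612]
force: [-0.8, -0.1, -0.8]
opening: 0.251
wrist 0.86 14587 plane n [-0.496  0.051  0.867] 5297 tilt 29.9 c [0.5925 0.1202 0.1821] towards -x deg 29.8
grasp local [ 0.0038 -0.0004  0.0878]
wrist 17608 z hist [   0    0    0   18   20  110  680  720  757  824  891  944 5114 1200
  316  326  350  392  403  793 1213    3    7  129   21]
wall fit axis [-0.0023 -0.001 ] minus grasp [-0.0061 -0.0006] 4796
skirt top z 0.06434548676522765 6227
bar hi z 0.1331251852053252
scene 1262 z hist [  0   0   0  30  86  75  92 106 110 102 111 111 103 145  20  27  25  20
  25  25  35   0   0   0   0]
wall fit axis [-0.0022 -0.0012] minus grasp [-0.006  -0.0008] 626
skirt top z 0.06533462181961956 243
bar hi z 0.13459070268920367
```

View pics/s11.png

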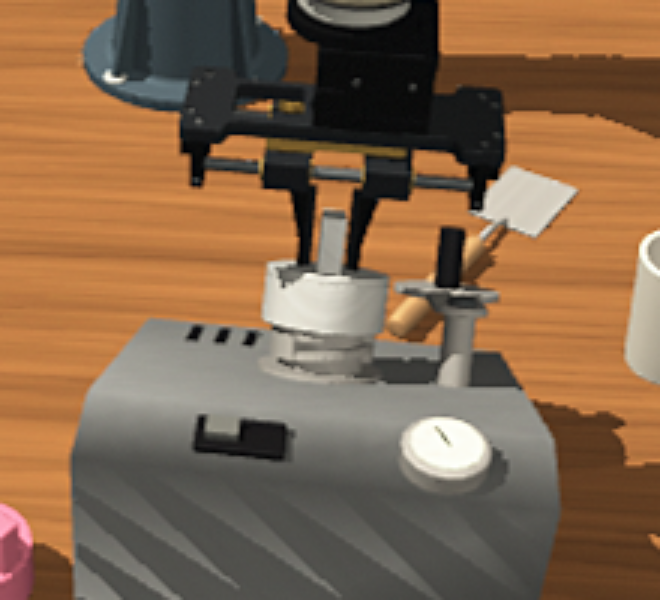

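```bash
python3 -m crank '[{"offset":[-0.006,-0.0042,0],"spin":0},{"offset":[-0.0055,-0.0042,0],"spin":0},{"offset":[0,0,0],"spin":-0.1},{"offset":[0,0,0],"spin":-0.1},{"offset":[0,0,0],"spin":-0.1},{"offset":[0,0,0],"spin":0}]' 0.020 | grep -E "pos|force|open"; cat > look.py <<'E'
from h import *
from rig import bot
import sys
o,R=nk();s=bot.read_state();Rt=np.array(s["tcp_rot"]);g=np.array(s["position"])+.164*Rt[:,0]
print("t",round(s["time_s"],2),"grasp local",((g-o)@R).round(4),"jaw az-based psi",round((np.degrees(np.arctan2(Rt[1,2],Rt[0,2]))+94+90)%180-90,1),"F",np.round(s["force"],1),"M",np.round(s["moment"],2),"open mm",round(87*s["opening"],1))
for cam in sys.argv[2:]:
    p=bot.capture(cam);W=cloud(p);L=(W-o)@R
    px=p["pixels"]; P=L.reshape(-1,3);C=px.reshape(-1,3).astype(int)
    k=np.isfinite(P).all(1)&(np.hypot(P[:,0]+.002,P[:,1]+.001)<.046)&(C.min(1)>60)
    P=P[k]
    h=np.histogram(P[:,2],bins=np.arange(.04,.08,.001));z0=h[1][np.argmax(h[0])]+.0005
    t=P[abs(P[:,2]-z0)<.002]
    # bar: points above skirt top + 6mm .. +34
    b=P[(P[:,2]>z0+.008)&(P[:,2]<z0+.0375)&(np.hypot(P[:,0]+.002,P[:,1]+.001)<.042)]
    top=P[abs(P[:,2]-(z0+.036))<.003]
    ang=None
    for nm,q in(("bar",b),("bartop",top)):
        if len(q)>15:
            (cx,cy),(w,hh),a=cv2.minAreaRect((q[:,:2]*1000).astype(np.float32))
            v=np.linalg.svd(q[:,:2]-q[:,:2].mean(0),full_matrices=False)[2][0]
            print(cam,nm,len(q),"angle",round((np.degrees(np.arctan2(v[1],v[0]))+90)%180-90,1),"rect",round(cx,1),round(cy,1),round(w,1),round(hh,1),round(a,1))
    print(cam,"skirt top z",z0.round(4),"-> rim",(z0-.036).round(4),"spread n",len(t))
    x0,x1,y0,y1=(150,500,100,400) if cam=="wrist" else ((280,500,150,350) if cam=="scene" else (200,330,170,300))
    cv2.imwrite(f"pics/{sys.argv[1]}_{cam}.png",cv2.resize(px[y0:y1,x0:x1],None,fx=600/(x1-x0),fy=600/(x1-x0)))
E
python3 look.py l12 wrist scene
```

```text
position: [0.5626, 0.1224, 0.3735]
force: [-0.7, -0.4, 0.6]
opening: 0.228
t 16.65 grasp local [ 0.0022 -0.0006  0.103 ] jaw az-based psi 17.2 F [-0.7 -0.4  0.6] M [-0.08  0.13 -0.05] open mm 19.9
wrist bar 3680 angle 2.3 rect -0.4 2.5 35.8 73.8 84.0
wrist bartop 2021 angle 4.8 rect -0.5 2.5 36.3 73.3 83.5
wrist skirt top z 0.0645 -> rim 0.0285 spread n 6743
scene bar 163 angle 6.1 rect 2.3 -3.2 74.2 16.0 8.9
scene bartop 40 angle 5.2 rect 1.5 -3.2 73.1 14.8 6.9
scene skirt top z 0.0665 -> rim 0.0305 spread n 169
```

View pics/l12_scene.png

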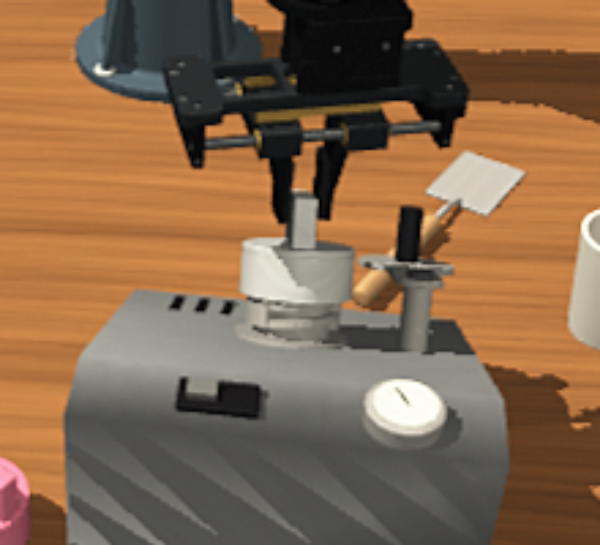

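View pics/l12_wrist.png

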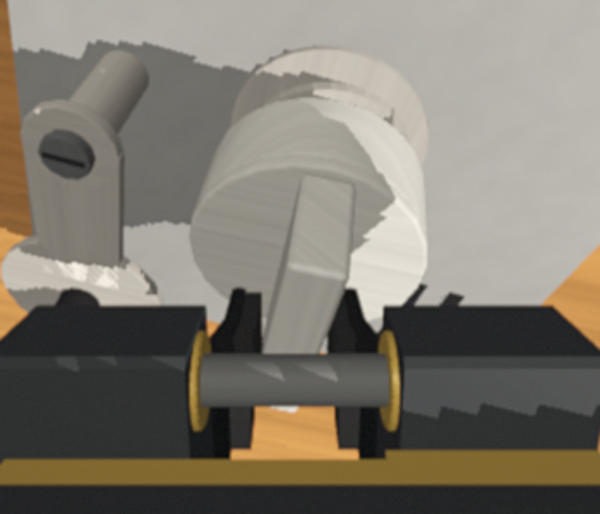

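```bash
python3 -m crank '[{"offset":[0,0,0],"spin":-0.12},{"offset":[0,0,0],"spin":-0.12},{"offset":[0,0,0],"spin":-0.12},{"offset":[0,0,0],"spin":0}]' 0.022 | grep -E "pos|force|open"; python3 look.py l13 wrist scene
```

```text
position: [0.5633, 0.1213, 0.3741]
force: [-2.2, -4.7, 6.7]
opening: 0.257
t 17.15 grasp local [ 0.0035 -0.0021  0.1031] jaw az-based psi 37.8 F [-2.2 -4.7  6.7] M [-0.95  0.18 -0.25] open mm 22.3
wrist bar 3519 angle 20.8 rect -0.5 1.2 73.6 38.2 8.0
wrist bartop 2046 angle 21.0 rect -0.7 0.8 73.0 37.3 7.5
wrist skirt top z 0.0665 -> rim 0.0305 spread n 5346
scene bar 206 angle 30.0 rect 5.8 -7.3 74.3 16.6 33.2
scene bartop 43 angle 20.0 rect 12.9 -0.7 57.3 16.9 21.9
scene skirt top z 0.0665 -> rim 0.0305 spread n 136
```

View pics/l13_wrist.png

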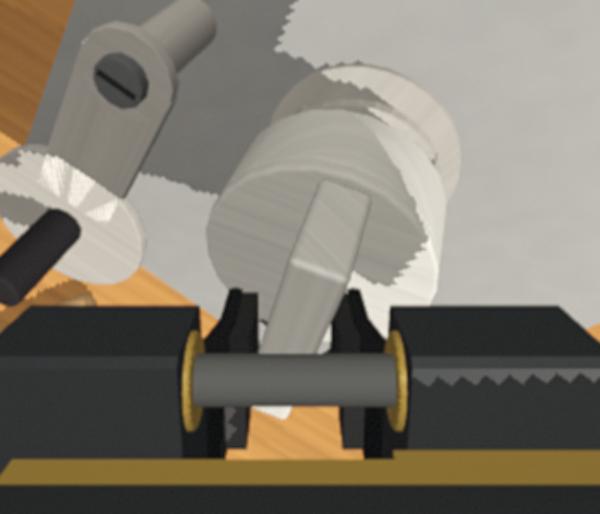

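```bash
python3 -m crank '[{"offset":[-0.001,0,0],"spin":-0.1},{"offset":[0,0,0],"spin":-0.1},{"offset":[0,0,0],"spin":0}]' 0.025 | grep -E "pos|force|open"; python3 look.py l14 wrist scene
```

```text
position: [0.5631, 0.1217, 0.3748]
force: [-1.4, -3.0, 4.6]
opening: 0.284
t 17.55 grasp local [ 0.0035 -0.0015  0.1038] jaw az-based psi 49.2 F [-1.4 -3.   4.6] M [-0.55  0.17 -0.23] open mm 24.7
wrist bar 3640 angle 29.3 rect -1.4 2.2 73.9 39.9 14.8
wrist bartop 2260 angle 29.5 rect -1.4 1.6 73.5 38.6 14.3
wrist skirt top z 0.0665 -> rim 0.0305 spread n 6327
scene bar 246 angle 36.9 rect 2.0 -0.8 75.3 17.5 28.9
scene bartop 41 angle 29.3 rect 9.7 3.2 52.9 16.2 27.1
scene skirt top z 0.0675 -> rim 0.0315 spread n 146
```

View pics/l14_scene.png

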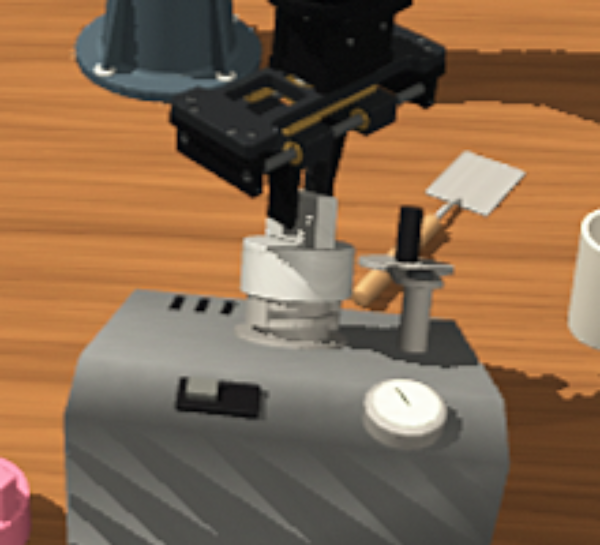

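```bash
python3 -m crank '[{"offset":[0,0,0],"spin":0},{"offset":[0,0,0],"spin":0},{"offset":[0,0,0],"spin":0}]' 0.021 | grep -E "pos|force|open"; python3 look.py l15 wrist scene
```

```text
position: [0.5632, 0.1216, 0.3748]
force: [-3.4, -5.5, 7.0]
opening: 0.261
t 17.95 grasp local [ 0.0037 -0.0017  0.1038] jaw az-based psi 49.2 F [-3.4 -5.5  7. ] M [-1.08  0.12 -0.38] open mm 22.7
wrist bar 3642 angle 31.1 rect -1.1 1.7 73.9 38.5 16.3
wrist bartop 2282 angle 31.1 rect -0.9 1.1 73.9 37.8 15.8
wrist skirt top z 0.0665 -> rim 0.0305 spread n 6175
scene bar 259 angle 36.3 rect 2.0 -4.7 78.6 20.9 39.2
scene bartop 39 angle 32.5 rect 1.3 -4.0 78.3 16.1 29.7
scene skirt top z 0.0675 -> rim 0.0315 spread n 143
```

View pics/l15_wrist.png

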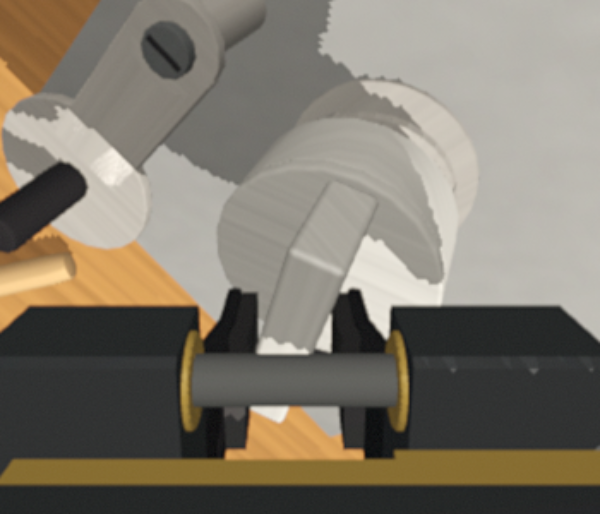

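```bash
python3 -m crank '[{"offset":[0,0,0],"spin":-0.1},{"offset":[0,0,0],"spin":-0.1},{"offset":[0,0,0],"spin":0}]' 0.024 | grep -E "pos|force|open"; python3 look.py l16 wrist scene
```

```text
position: [0.563, 0.1226, 0.3738]
force: [-0.6, 1.4, -1.0]
opening: 0.276
t 18.35 grasp local [ 2.800e-03 -1.000e-04  1.031e-01] jaw az-based psi 60.6 F [-0.6  1.4 -1. ] M [-0.01 -0.05 -0.03] open mm 24.0
wrist bar 4897 angle 61.0 rect -5.3 4.2 69.4 43.9 33.3
wrist bartop 2161 angle 57.6 rect -6.1 3.9 67.2 43.9 32.6
wrist skirt top z 0.0575 -> rim 0.0215 spread n 3472
scene bar 411 angle 61.1 rect 4.2 -2.8 76.0 29.2 67.3
scene bartop 20 angle 59.7 rect 4.3 -3.7 70.8 27.8 65.4
scene skirt top z 0.0605 -> rim 0.0245 spread n 143
```

View pics/l16_wrist.png

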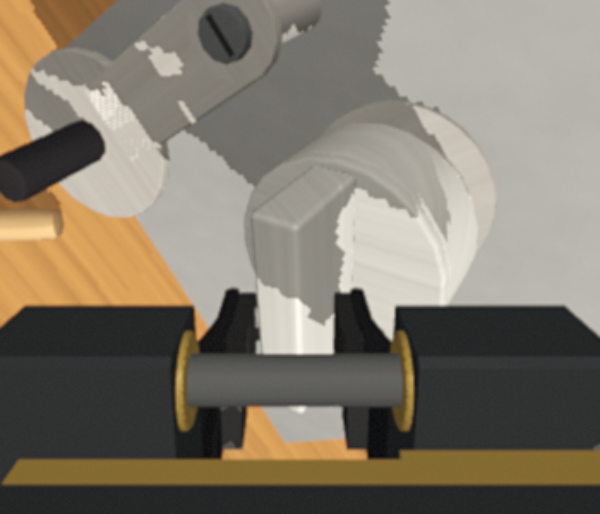

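View pics/l16_scene.png

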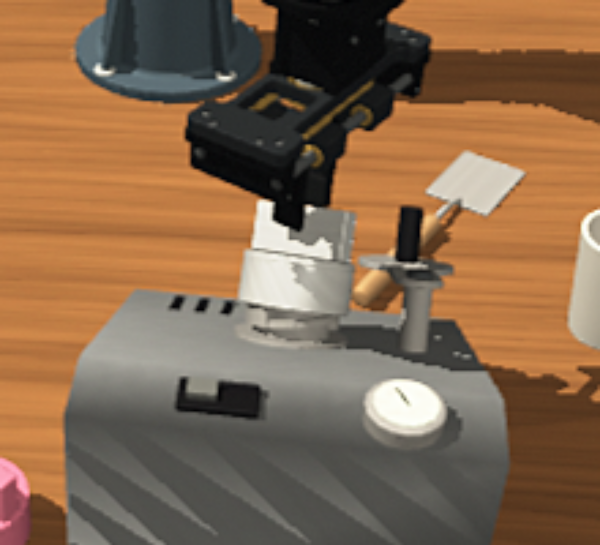

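```bash
python3 -m crank '[{"offset":[0,0,0],"spin":0},{"offset":[0,0,0],"spin":0},{"offset":[0,0,0],"spin":0}]' 0.034 | grep -E "pos|force|open"; python3 look.py l17 wrist scene; python3 tilt.py wrist
```

```text
position: [0.563, 0.1226, 0.3734]
force: [-0.1, 0.3, 0.0]
opening: 0.381
t 18.75 grasp local [ 0.0024 -0.0002  0.1029] jaw az-based psi 60.7 F [-0.1  0.3  0. ] M [-0.03 -0.08 -0.01] open mm 33.2
wrist bar 5040 angle 62.0 rect -5.3 4.5 66.6 49.5 27.3
wrist bartop 1441 angle 58.1 rect -5.1 4.2 63.5 48.3 26.4
wrist skirt top z 0.0585 -> rim 0.0225 spread n 3672
scene bar 396 angle 61.4 rect 6.8 -3.9 75.7 34.3 68.7
scene bartop 23 angle 59.7 rect 7.7 -5.1 72.1 30.3 64.3
scene skirt top z 0.0605 -> rim 0.0245 spread n 139
wrist 0.87 13603 plane n [-0.578  0.088  0.811] 4183 tilt 35.8 c [0.5963 0.1255 0.1763] towards -x deg 35.5
```

View pics/l17_scene.png

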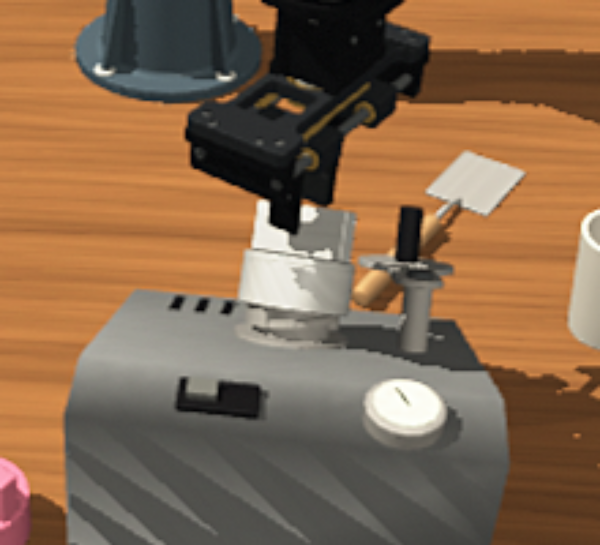

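```bash
python3 - <<'E'
from h import *
o,R=nk()
c=np.array([0.5963,0.1255,0.1763]);n=np.array([-0.578,0.088,0.811]);n/=np.linalg.norm(n)
cl=(c-o)@R;nl=R.T@n;print(cl,nl)
for xy in((-.002,-.001),(0,0)):
    z=cl[2]-((xy[0]-cl[0])*nl[0]+(xy[1]-cl[1])*nl[1])/nl[2];print("skirt top on axis",z,"cap_center z corrected by flush ref",z+.002)
E
python3 look.py l18 top
```

```text
[0.014516   0.00495437 0.0576209 ] [-0.09891794  0.04723759  0.99397377]
skirt top on axis 0.05626024319400943 cap_center z corrected by flush ref 0.05826024319400943
skirt top on axis 0.05641175453421908 cap_center z corrected by flush ref 0.05841175453421908
t 18.95 grasp local [ 0.0026 -0.0004  0.103 ] jaw az-based psi 60.7 F [-0.1  0.4 -0.3] M [-0.02 -0.02 -0.01] open mm 34.0
top skirt top z 0.0405 -> rim 0.0045 spread n 0
```

View pics/l17_wrist.png

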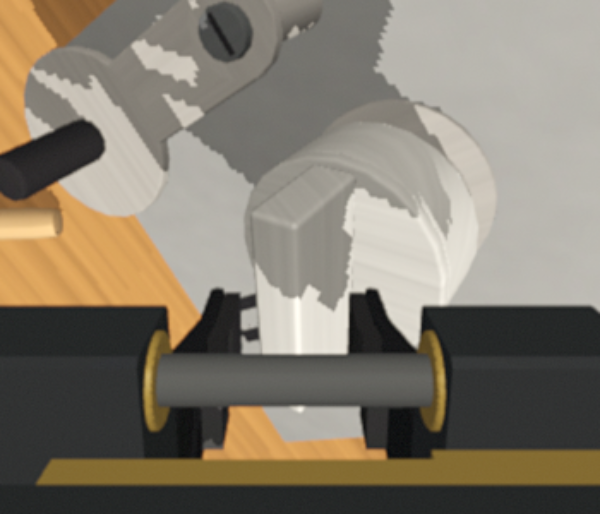

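```bash
python3 -m crank '[{"offset":[0.0078,0.0022,0.0039],"spin":0},{"offset":[0,0,0],"spin":0},{"offset":[0,0,0],"spin":0}]' 0.025 | grep -E "pos|force|open"; python3 look.py l19 scene;  python3 -m crank '[{"offset":[0,0,0],"spin":0.12},{"offset":[0,0,0],"spin":0.12},{"offset":[0,0,0],"spin":0.12},{"offset":[0,0,0],"spin":0}]' 0.024 | grep -E "pos|force|open"; python3 look.py l20 wrist scene; python3 tilt.py wrist
```

```text
position: [0.5674, 0.1223, 0.3653]
force: [-0.5, 0.5, 0.9]
opening: 0.299
t 19.3 grasp local [ 0.002  -0.0003  0.0937] jaw az-based psi 60.7 F [-0.5  0.5  0.9] M [ 0.12 -0.04  0.02] open mm 26.0
scene bar 350 angle 61.9 rect 6.4 -3.8 76.1 27.2 69.1
scene bartop 32 angle 77.9 rect 11.8 16.4 33.8 21.5 89.0
scene skirt top z 0.0595 -> rim 0.0235 spread n 140
position: [0.567, 0.1222, 0.3661]
force: [-2.1, -0.2, 3.4]
opening: 0.274
t 19.75 grasp local [ 0.0021 -0.0005  0.0946] jaw az-based psi 40.1 F [-2.1 -0.2  3.4] M [0.03 0.47 0.09] open mm 23.9
wrist bar 5242 angle 53.3 rect -1.9 1.0 72.2 46.3 23.7
wrist bartop 2406 angle 51.0 rect -1.9 0.8 71.4 47.6 22.2
wrist skirt top z 0.0555 -> rim 0.0195 spread n 5288
scene bar 400 angle 54.2 rect 3.4 -3.3 76.6 24.4 55.6
scene bartop 52 angle 53.4 rect 0.8 -0.3 72.8 16.3 49.3
scene skirt top z 0.0575 -> rim 0.0215 spread n 146
wrist 0.91 14725 plane n [-0.506  0.038  0.862] 5119 tilt 30.5 c [0.5984 0.1209 0.1752] towards -x deg 30.4
```

View pics/l20_wrist.png

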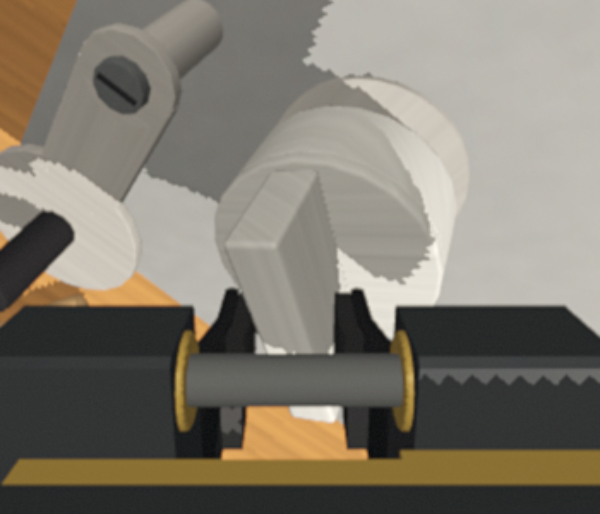

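```bash
python3 -m crank '[{"offset":[0,0,0],"spin":0.12},{"offset":[0,0,0],"spin":0.12},{"offset":[0.001,0.0005,0],"spin":0.12},{"offset":[0,0,0],"spin":0}]' 0.023 | grep -E "pos|force|open"; python3 look.py l21 scene;  python3 -m crank '[{"offset":[0,0,0],"spin":0.12},{"offset":[0,0,0],"spin":0.12},{"offset":[0,0,0],"spin":0}]' 0.020 | grep -E "pos|force|open"; python3 look.py l22 wrist scene; python3 tilt.py wrist
```

```text
position: [0.5682, 0.1223, 0.3648]
force: [-0.7, 0.3, 0.7]
opening: 0.263
t 20.35 grasp local [ 0.0028 -0.0002  0.0926] jaw az-based psi 19.5 F [-0.7  0.3  0.7] M [ 0.03  0.15 -0.  ] open mm 22.9
scene bar 324 angle 36.9 rect 4.3 -3.9 76.3 23.4 36.9
scene bartop 54 angle 32.1 rect 12.6 1.3 53.4 22.2 33.9
scene skirt top z 0.0555 -> rim 0.0195 spread n 158
position: [0.5682, 0.1223, 0.3647]
force: [-0.3, 0.4, -0.4]
opening: 0.23
t 20.7 grasp local [ 0.0027 -0.0002  0.0926] jaw az-based psi 5.9 F [-0.3  0.4 -0.4] M [0.05 0.11 0.01] open mm 20.0
wrist bar 4056 angle 20.7 rect 12.1 -0.4 37.7 48.8 83.1
wrist bartop 2077 angle 16.1 rect 14.4 0.7 46.4 36.6 28.2
wrist skirt top z 0.0525 -> rim 0.0165 spread n 6363
scene bar 192 angle 19.5 rect 3.2 -1.4 72.5 15.7 16.8
scene bartop 45 angle 13.0 rect 3.0 -1.6 70.6 13.9 13.7
scene skirt top z 0.0545 -> rim 0.0185 spread n 163
wrist 0.87 15242 plane n [-0.497  0.005  0.868] 6281 tilt 29.8 c [0.594  0.1189 0.1696] towards -x deg 29.8
```

View pics/l22_wrist.png

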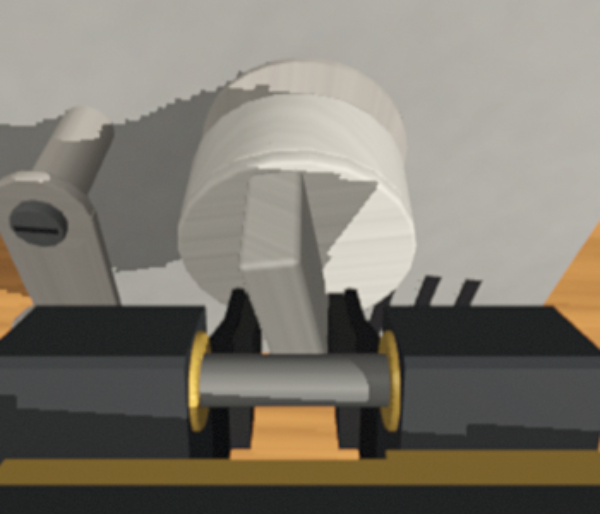

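```bash
python3 -m crank '[{"offset":[0.001,0.0005,0],"spin":0.12},{"offset":[0,0,0],"spin":0.12},{"offset":[0.001,0.0005,0],"spin":0.12},{"offset":[0,0,0],"spin":0}]' 0.018 | grep -E "pos|force|open"; python3 look.py l23 scene;  python3 -m crank '[{"offset":[0.0008,0.0004,0],"spin":0.1},{"offset":[0,0,0],"spin":0.1},{"offset":[0,0,0],"spin":0}]' 0.019 | grep -E "pos|force|open"; python3 look.py l24 wrist scene; python3 tilt.py wrist
```

```text
position: [0.5691, 0.1228, 0.3633]
force: [-1.2, 3.3, 2.2]
opening: 0.211
t 21.3 grasp local [0.0028 0.0006 0.091 ] jaw az-based psi -14.8 F [-1.2  3.3  2.2] M [0.48 0.1  0.16] open mm 18.4
scene bar 190 angle -8.5 rect 2.8 -0.5 28.9 72.7 70.3
scene bartop 38 angle -5.1 rect 1.7 -1.2 15.7 72.6 83.2
scene skirt top z 0.0535 -> rim 0.0175 spread n 173
position: [0.5696, 0.1228, 0.3628]
force: [-0.6, 3.7, 4.6]
opening: 0.218
t 21.65 grasp local [0.0031 0.0007 0.0902] jaw az-based psi -26.2 F [-0.6  3.7  4.6] M [ 0.84 -0.01  0.22] open mm 19.0
wrist bar 3555 angle -17.5 rect 0.2 -3.8 36.2 72.7 86.2
wrist bartop 2105 angle -17.9 rect 0.2 -3.5 36.2 72.5 86.7
wrist skirt top z 0.0505 -> rim 0.0145 spread n 6692
scene bar 232 angle -22.6 rect 0.3 -7.4 28.6 73.8 72.9
scene bartop 41 angle -12.7 rect 8.1 -5.0 16.5 59.5 78.6
scene skirt top z 0.0525 -> rim 0.0165 spread n 158
wrist 0.9 14645 plane n [-0.491  0.036  0.87 ] 6560 tilt 29.5 c [0.594  0.1168 0.1668] towards -x deg 29.4
```

View pics/l24_wrist.png

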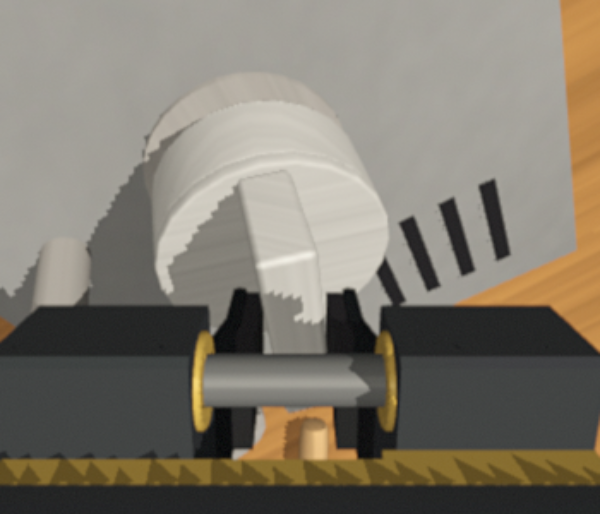

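```bash
python3 -m crank '[{"offset":[0.0005,0.0003,0],"spin":0.1},{"offset":[0,0,0],"spin":0.06},{"offset":[0,0,0],"spin":0}]' 0.019 | grep -E "pos|force|open"; python3 look.py l25 wrist scene; python3 tilt.py wrist
```

```text
position: [0.5698, 0.1237, 0.3628]
force: [-1.8, 8.6, 8.2]
opening: 0.22
t 22.15 grasp local [0.0034 0.002  0.0901] jaw az-based psi -35.4 F [-1.8  8.6  8.2] M [ 1.88 -0.02  0.48] open mm 19.2
wrist bar 3711 angle -24.9 rect 0.4 -3.2 36.7 73.0 78.7
wrist bartop 2236 angle -24.5 rect 0.4 -2.4 36.5 72.4 79.7
wrist skirt top z 0.0495 -> rim 0.0135 spread n 6588
scene bar 252 angle -31.6 rect 2.9 2.5 24.6 76.6 54.1
scene bartop 35 angle -24.6 rect 15.9 -7.8 17.7 42.3 72.5
scene skirt top z 0.0525 -> rim 0.0165 spread n 158
wrist 0.84 14125 plane n [-0.495  0.035  0.868] 6327 tilt 29.8 c [0.5949 0.116  0.167 ] towards -x deg 29.7
```

```bash
python3 -m crank '[{"offset":[0,0,0],"spin":0.05},{"offset":[0,0,0],"spin":0}]' 0.019 | grep -E "pos|force|open"; python3 look.py l26 wrist;  python3 -m crank '[{"offset":[0,0,0],"spin":-0.1},{"offset":[0,0,0],"spin":0},{"offset":[0,0,0],"spin":0},{"offset":[0,0,0],"spin":0}]' 0.05 | grep -E "pos|force|open"; python3 look.py l27 wrist scene
```

```text
position: [0.57, 0.1242, 0.363]
force: [-1.8, 11.1, 8.7]
opening: 0.224
t 22.55 grasp local [0.0038 0.0028 0.09  ] jaw az-based psi -38.2 F [-1.8 11.1  8.7] M [ 2.36 -0.16  0.82] open mm 19.5
wrist bar 3643 angle -25.2 rect 0.4 -2.6 36.5 73.1 77.8
wrist bartop 2249 angle -25.2 rect 0.6 -2.0 36.3 73.0 78.6
wrist skirt top z 0.0495 -> rim 0.0135 spread n 6623
position: [0.5695, 0.1214, 0.361]
force: [0.4, -0.6, 0.6]
opening: 0.5
t 23.0 grasp local [ 0.0019 -0.0012  0.0888] jaw az-based psi -32.7 F [ 0.4 -0.6  0.6] M [0.02 0.04 0.01] open mm 43.5
wrist bar 3837 angle -24.6 rect -1.6 -4.9 69.3 55.4 9.3
wrist bartop 1985 angle -23.8 rect -7.1 -13.3 38.7 75.8 66.7
wrist skirt top z 0.0515 -> rim 0.0155 spread n 4236
scene bar 322 angle -28.5 rect 2.1 -7.0 58.6 58.3 30.9
scene bartop 66 angle -21.5 rect 1.3 -5.5 31.4 65.2 84.9
scene skirt top z 0.0515 -> rim 0.0155 spread n 115
```

View pics/l27_wrist.png

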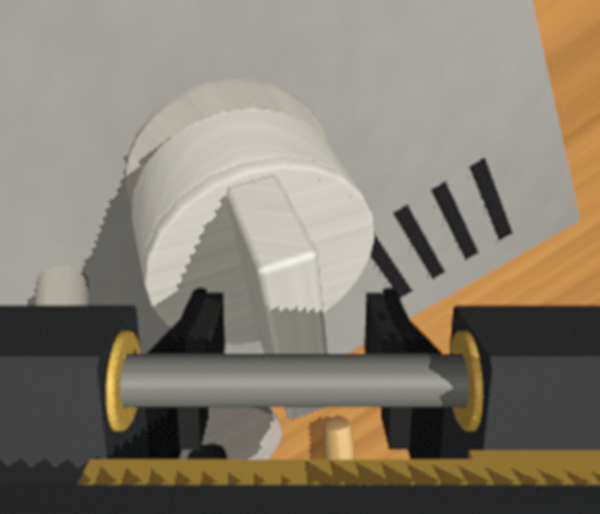

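View pics/l27_scene.png

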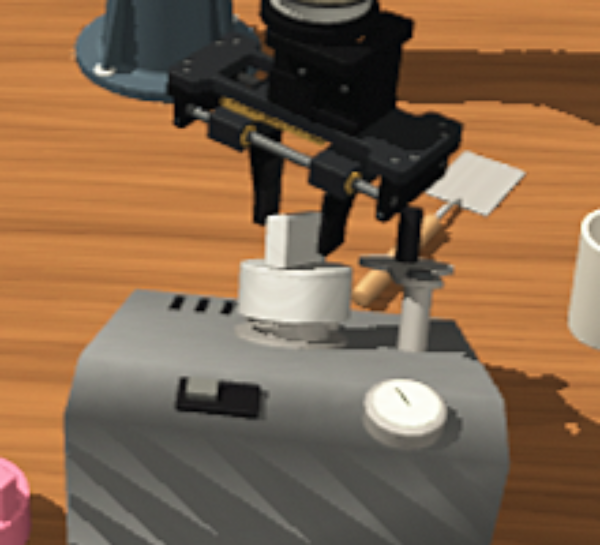

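```bash
python3 -m crank '[{"offset":[-0.02,0,0],"spin":0},{"offset":[-0.035,0,0],"spin":0},{"offset":[-0.035,0,0],"spin":0},{"offset":[-0.03,-0.03,0],"spin":0},{"offset":[0,0,0],"spin":0},{"offset":[0,0,0],"spin":0}]' 0.06 | grep -E "pos|force|open"; python3 look.py l28 scene wrist; python3 - <<'E'
from h import *
from rig import bot
o,R=nk()
from scipy.optimize import least_squares
p=bot.capture("wrist");cv2.imwrite("pics/w28.png",p["pixels"]);W=cloud(p);L=((W-o)@R).reshape(-1,3);L=L[np.isfinite(L).all(1)]
L=L[np.hypot(L[:,0],L[:,1])<.055]
t=L[(abs(L[:,2]-.050)<.004)];c,n,s,k=plane(t);print("skirt top",np.median(t[:,2]),"normal tilt deg",np.degrees(np.arccos(abs(n[2]))),k)
q=L[(L[:,2]>.018)&(L[:,2]<.045)&(np.hypot(L[:,0],L[:,1])>.034)&(np.hypot(L[:,0],L[:,1])<.046)]
f=least_squares(lambda v:np.hypot(q[:,0]-v[0],q[:,1]-v[1])-.0395,[0,0],loss="soft_l1",f_scale=.0005);print("axis",f.x,len(q))
d=L[(np.hypot(L[:,0],L[:,1])>.048)&(abs(L[:,2])<.006)];print("deck",np.median(d[:,2]))
t=L[abs(L[:,2]-.086)<.004];print("bar top",len(t),cv2.minAreaRect((t[:,:2]*1000).astype(np.float32)),np.median(t[:,2]))
p=bot.capture("top");cv2.imwrite("pics/t28.png",p["pixels"])
E
```

```text
position: [0.5451, 0.1399, 0.482]
force: [-0.5, 0.0, -0.2]
opening: 0.69
t 23.7 grasp local [0.0406 0.0157 0.2063] jaw az-based psi -32.7 F [-0.5  0.  -0.2] M [ 0.04  0.07 -0.02] open mm 60.1
scene bar 344 angle -28.3 rect -0.7 -1.9 17.8 77.3 66.1
scene bartop 49 angle -23.3 rect -0.1 -2.4 15.2 73.8 68.4
scene skirt top z 0.0535 -> rim 0.0175 spread n 115
wrist bar 2166 angle -24.0 rect -2.2 -2.5 17.6 74.5 66.8
wrist bartop 1362 angle -23.3 rect -2.6 -2.8 15.8 74.1 66.7
wrist skirt top z 0.0515 -> rim 0.0155 spread n 2303
skirt top 0.050514101092063904 normal tilt deg 2.9011959908199225 3220
axis [-0.00231492 -0.00033605] 1193
deck -0.0019612450605156653
bar top 1483 ((-2.416910171508789, -3.0083389282226562), (16.31002426147461, 74.1447525024414), 66.8948974609375) 0.08596626640761112
```

View pics/w28.png

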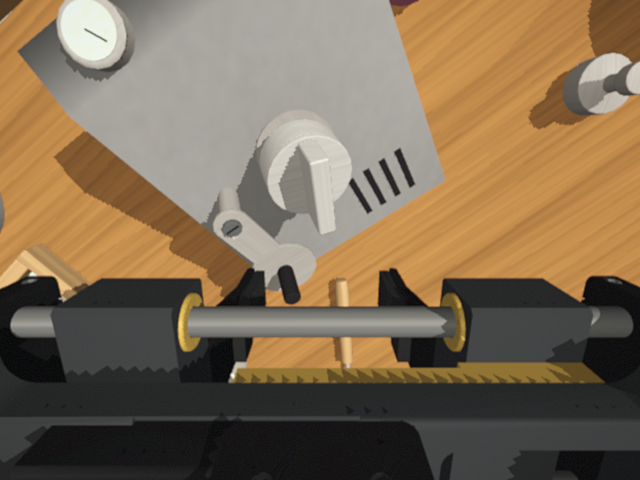

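View pics/t28.png

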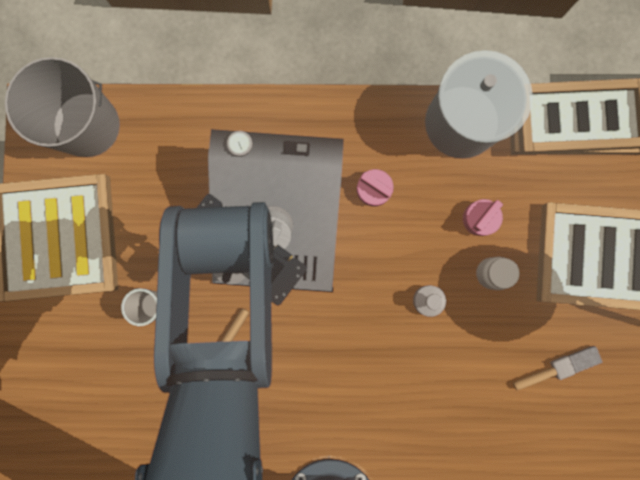

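The wrist view shows the cap seated at (305,165), with its bar turned clockwise and the cover swung aside towards (280,265). The top view shows the jar (497,273), weight (430,300) and cup (142,307) where they were. The rim is about 16.5 mm above the deck and the gripper is clear, so I'm handing in.

```bash
python3 -c "
from rig import bot
s=bot.read_state();print(s['time_s'],s['force'],s['qvel'])
print(bot.hand_in())"
```

```text
23.9 [-1.52088205 -0.13534257  0.21500244] [-0.02820783  0.08109675 -0.24490945  0.15543123  0.1630372   0.05537705]
the job is handed in; nothing more can be done
None
```

The job is done and was handed in at 23.9 s of the 64 s allowed; no verdict came back. The cover is swung aside and the cap is on the neck, turned forward to its end stop and released.

- **Cover:** I pushed the knob downhill with closed fingers. By eye it ended at about 1.4–1.5 rad; I did not measure that figure.
- **Setting the cap:** The tool can only spin about the vertical, so I first tilted the cap in the grip by pressing it flush on the bare deck. I then set it on the crest with the bar in line with the slope, at a rim height of about 30 mm.
- **Turning:** Turned backward, the cap dropped at a bar angle of about 60°, to a rim height of about 21–22 mm. Turned forward, it stopped at about -25°, where the torque rose and the bar no longer moved.

**Last checks, after letting go and lifting clear:**

| Check | Measured | Allowed |
|---|---|---|
| Rim height above deck | about 16.5 mm | at most 18.5 mm |
| Bar angle | about -23° | at least 14° clockwise |
| Cap axis to neck axis | about 2 mm | 7 mm |
| Tilt from neck axis | about 3° | 8.6° |

The gripper touched nothing, and the jar, weight and cup stood where they were.

**Checks that disagreed:**
- **Camera heights:** The cameras differed by 2–3 mm in absolute height. I referred the wrist view's heights to the deck as it saw it.
- **Lean after the drop:** The cap leaned about 6–7° right after dropping and straightened once it was turned forward.
- **Network in the top view:** In the first top view the network missed the real cap and reported only the two pink look-alikes, so I identified the real one by colour.

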